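Unload and reload the pad printer's vise and nest the printed cups

ROBOT

A 6-joint arm with a two-finger parallel gripper is mounted at the origin on the work surface. World frame = base frame: x ahead of the robot, y to its left, z up, the work surface at z = 0. Lengths are in m, angles in rad, forces in N, time in s.
With the tool pointing down it reaches from about 0.325 to 1 m from the base axis. Payload 5.1 kg.
Tool frame: the origin (TCP) lies at the very end of the fingers, on their centre line; the grasp point (between the pads) lies 19 mm behind it; z points along the fingers, y is the direction in which the jaws open and shut (so a half turn about z gives the same grasp; the last joint's range is limited). The gripper opens to 85 mm and grips with 20 to 120 N. Pads are 22 mm wide; open, the fingers measure 114 mm over their backs; the gripper's body (76 mm by 85 mm) begins 54 mm behind the grasp point. The pads swing forward as they close: fully open they stand 13 mm farther back than shut.
Start: joints at [1.149, 0.124, 1.65, -0, 1.367, -0.083], TCP at [0.216, 0.613, 0.231] pointing down, gripper open.
Joint ranges: [-2.61, 2.61], [-1.02, 2.33], [0.03, 2.71], [-1.35, 4.49], [0.32, 2.68], [-2.91, 2.91]. Speed limits (rad/s): [2.57, 2.57, 3.14, 3.14, 3.14, 3.14].

INTERFACE

Orientations are given as a unit quaternion [x, y, z, w].
In Python, from plant import r, get_image gives the robot as it stands.
- The arm moves only by the shell command python3 -m handwheel 'ROWS' [FORCE]. ROWS is JSON, a list of rows, each a list of 5 numbers: the closure in counts, from 0 (fully open) to 255 (shut), then the shift along the tool's x, y, z in mm, then the turn about the tool's z in degrees. In form: [[grip, dx, dy, dz, twist], ...]. A call has 1 to 8 rows; each row is the pose to reach, as a shift and turn from the pose commanded when the call began, along the tool's axes at that moment; what a row does not reach only later rows make up. A row lasts 1/12 s, in which the tool goes at most 41.7 mm and 7.16 degrees, less where a joint would pass 70% of its speed; a pose out of reach is approached as far as the arm can. A call with a gripper value outside its range is refused whole. The fingers move at their own pace and stop on an object; FORCE is the grip in N (left out, the last holds). Time passes only in rows, so rows that repeat a pose let the fingers close. It gives the time, the measured TCP pose, the force and the opening at its end, in the units of the state.
- r.read_state(): the state, without advancing time (a new reading comes with each control period).
- get_image(name): name is "scene" or "top" or "wrist"; returns a dict with "color" (420x560x3 uint8, red, green, blue), "mtx" (3x3 intrinsics, pixels), "origin" and "orientation" of the camera in the world. Camera axes: x right, y up, looking along -z (the intrinsics and any distortion apply to the point x, -y, -z); pixel columns grow to the right and rows downward; lengths in m; the calibration is good to about 2 mm. A picture is of the moment at which its call begins. There is no depth.
- r.finish_job(): hands the job in, once; it reports no verdict.
The state is a dict: "clock": time; "q": joint angles; "joint_velocities": joint speeds; "effort": joint torques, N m; "tool_pos": TCP position; "eef_rot": TCP orientation; "contact_force": force on the tool from outside, world axes, zero at the start; "torque": the same for the moment, N m; "finger_gap": finger opening in m.
Only numpy, scipy, OpenCV 4.12 (cv2) and the standard library are available. Lean on these libraries where they do the work, as an engineer would, in place of code of your own. Each camera call takes 0.05 s, during which the arm holds its last target.

TASK

Slide the printer's vise jaw fully open, lift the printed cup out, stand the unprinted cup mouth down in the vise in its place and slide the jaw shut so that it holds that cup home in the V. Nest the cup from the vise and all the printed cups drying on the brown paper, mouth down and fully home, over the cup in the packing tray as one straight stack standing in the tray. Leave the other things on the table alone.

Things in the scene. Friction and masses are not known exactly. Their poses are not given: they have to be found in the camera images.
- vise: printer's vise fixed to the table: bed 130 mm wide (its x), 300 long (its y), bed top 30 mm above the table. Origin on the table under the seat. +y points along the bed to the fixed V-shaped jaw (top 76 mm above the table); the moving jaw is on the -y side and slides along y. Turned by a few degrees of yaw
- vise_seat (a point): point on the bed's top, 30 mm above the table, where the centre of a cup's rim lies when it is home in the V of the fixed jaw; axes as the vise. The rim then touches both V faces, so with the jaw open set a cup down about 6 mm short of it (vise -y); the jaw pushes it home
- jaw (a joint): moving jaw (m): 0 = shut right up on nothing, about 0.003 to 0.009 = shut against a cup, 0.058 = fully open (about 50 mm of play for a cup). It slides to the vise's -y as it opens, against about 4 N of dry friction (peaks to 15 N when it breaks away), and stays where it is left
- jaw_handle (a point): grip point on the axis of the jaw's handle, an upright black round post 22 mm in diameter reaching from 55 to 105 mm above the table; the point is 88 mm above the table. It moves with the jaw, 108 mm plus the joint value from the seat on the vise's -y side. The jaw block in front of it is 55 mm high
- starter: first cup of the stack, mouth down in the packing tray. All cups: cream plastic, 86 mm tall, about 90 g; closed end on top with a straight foot 52 mm in diameter, 22 mm tall; below it a cone from 61 mm to the 87 mm rim, walls 3 mm. Origin: centre of the rim (lower end), z up the axis. Home over another cup it sits 22 mm higher, side play 1.5 mm, its foot free to grip
- vise_cup: cream plastic stacking cup standing mouth down, same shape and size as all the others (see starter), printed (dark ring mark on its closed end), clamped in the vise at the start. Origin at the centre of the rim
- blank: cream plastic stacking cup standing mouth down, same shape and size as all the others (see starter), the only one without a printed mark on its closed end; it stands alone on the bare table just beyond the vise. Origin at the centre of the rim
- cup1: cream plastic stacking cup standing mouth down, same shape and size as all the others (see starter), printed, drying on the brown paper sheet in the middle of the table; two to four of these are there (an absent one reads None from the start). Origin at the centre of the rim
- cup2: cream plastic stacking cup standing mouth down, same shape and size as all the others (see starter), printed, drying on the brown paper sheet in the middle of the table; two to four of these are there (an absent one reads None from the start). Origin at the centre of the rim
- cup3: cream plastic stacking cup standing mouth down, same shape and size as all the others (see starter), printed, drying on the brown paper sheet in the middle of the table; two to four of these are there (an absent one reads None from the start). Origin at the centre of the rim
- cup4: cream plastic stacking cup standing mouth down, same shape and size as all the others (see starter), printed, drying on the brown paper sheet in the middle of the table; two to four of these are there (an absent one reads None from the start). Origin at the centre of the rim
- tray: grey packing tray fixed on the table at the robot's right, 150 by 150 mm, 24 mm high, floor 5 mm thick. Origin under its centre
- ink_cup: bystander: closed red-brown ink cup, 80 mm across, 45 mm high, origin under its centre
- pad: bystander: red-brown silicone printing pad on a 70 mm square plate, 60 mm high, origin under its centre
- tape: bystander: roll of tan tape, 84 mm across, 25 mm high, origin under its centre
- knife: bystander: ink spatula lying flat between the sheet and the tray, 180 mm long, origin under its middle
- tags: bystander: pile of tan leather tags, 52 by 58 mm, 24 mm high, origin under its centre
Things that resemble listed ones, but are neither listed nor needed, are in the scene too. What is shaped like the cup3 but blue or purple is not meant.

How it is judged:
On the way, in this order (a step that is already met when the one before it is completed fails the run):
1. the vise jaw is slid open, with the printed cup still standing in the vise (value of joint jaw above 0.045 m and distance between vise_cup and vise_seat below 0.06 m), for 0.2 s.
2. the printed cup is lifted out of the vise (distance between vise_cup and vise_seat above 0.12 m), for 0.2 s.
3. the unprinted cup stands home in the vise, upright, with the jaw shut against it (horizontal distance between blank and vise_seat below 0.006 m and angle between blank's own z axis and vertical below 0.06 rad and distance between blank and vise_seat below 0.007 m and value of joint jaw below 0.011 m), for 0.3 s.
At the end, for the whole second after the job is handed in: Printed cups one upright (0.07 rad) stack at rest over the starter: each 18-26 mm above the next, axes within 6 mm, all within 12 mm of the starter, which is within 30 mm of the tray's middle. Unprinted cup upright (0.06 rad) within 6 mm of the vise seat, jaw shut on it (joint under 0.011) (all of step 3 and angle between each of vise_cup, cup1, cup2, cup3, cup4's own z axis and vertical below 0.07 rad and linear speed of each of vise_cup, cup1, cup2, cup3, cup4, blank, starter below 0.02 m/s and horizontal distance between each of vise_cup, cup1, cup2, cup3, cup4 and starter below 0.012 m and ((horizontal distance between vise_cup and starter below 0.006 m and z of vise_cup in the frame of starter between 0.018 and 0.026 m) or (horizontal distance between vise_cup and cup1 below 0.006 m and z of vise_cup in the frame of cup1 between 0.018 and 0.026 m) or (horizontal distance between vise_cup and cup2 below 0.006 m and z of vise_cup in the frame of cup2 between 0.018 and 0.026 m) or (horizontal distance between vise_cup and cup3 below 0.006 m and z of vise_cup in the frame of cup3 between 0.018 and 0.026 m) or (horizontal distance between vise_cup and cup4 below 0.006 m and z of vise_cup in the frame of cup4 between 0.018 and 0.026 m)) and ((horizontal distance between cup1 and starter below 0.006 m and z of cup1 in the frame of starter between 0.018 and 0.026 m) or (horizontal distance between cup1 and vise_cup below 0.006 m and z of cup1 in the frame of vise_cup between 0.018 and 0.026 m) or (horizontal distance between cup1 and cup2 below 0.006 m and z of cup1 in the frame of cup2 between 0.018 and 0.026 m) or (horizontal distance between cup1 and cup3 below 0.006 m and z of cup1 in the frame of cup3 between 0.018 and 0.026 m) or (horizontal distance between cup1 and cup4 below 0.006 m and z of cup1 in the frame of cup4 between 0.018 and 0.026 m)) and ((horizontal distance between cup2 and starter below 0.006 m and z of cup2 in the frame of starter between 0.018 and 0.026 m) or (horizontal distance between cup2 and vise_cup below 0.006 m and z of cup2 in the frame of vise_cup between 0.018 and 0.026 m) or (horizontal distance between cup2 and cup1 below 0.006 m and z of cup2 in the frame of cup1 between 0.018 and 0.026 m) or (horizontal distance between cup2 and cup3 below 0.006 m and z of cup2 in the frame of cup3 between 0.018 and 0.026 m) or (horizontal distance between cup2 and cup4 below 0.006 m and z of cup2 in the frame of cup4 between 0.018 and 0.026 m)) and ((horizontal distance between cup3 and starter below 0.006 m and z of cup3 in the frame of starter between 0.018 and 0.026 m) or (horizontal distance between cup3 and vise_cup below 0.006 m and z of cup3 in the frame of vise_cup between 0.018 and 0.026 m) or (horizontal distance between cup3 and cup1 below 0.006 m and z of cup3 in the frame of cup1 between 0.018 and 0.026 m) or (horizontal distance between cup3 and cup2 below 0.006 m and z of cup3 in the frame of cup2 between 0.018 and 0.026 m) or (horizontal distance between cup3 and cup4 below 0.006 m and z of cup3 in the frame of cup4 between 0.018 and 0.026 m)) and ((horizontal distance between cup4 and starter below 0.006 m and z of cup4 in the frame of starter between 0.018 and 0.026 m) or (horizontal distance between cup4 and vise_cup below 0.006 m and z of cup4 in the frame of vise_cup between 0.018 and 0.026 m) or (horizontal distance between cup4 and cup1 below 0.006 m and z of cup4 in the frame of cup1 between 0.018 and 0.026 m) or (horizontal distance between cup4 and cup2 below 0.006 m and z of cup4 in the frame of cup2 between 0.018 and 0.026 m) or (horizontal distance between cup4 and cup3 below 0.006 m and z of cup4 in the frame of cup3 between 0.018 and 0.026 m)) and angle between starter's own z axis and vertical below 0.05 rad and x of starter in the frame of tray between -0.03 and 0.03 m and y of starter in the frame of tray between -0.03 and 0.03 m); the robot touches nothing.
It fails at once if one of the other things (ink cup, printing pad, tape, spatula, tags) is moved more than 40 mm (distance of any of ink_cup, pad, tape, knife, tags from where it was at the start of the episode above 0.04 m).
Of cup1, cup2, cup3, cup4 only 2 to 4 are there at a start; the rules pass over those that are not, and their reading is None.
At some moment in a run one of cup1, cup2, cup3, cup4 may be knocked a few centimetres aside while the robot is not near it.
It also fails if it takes over 210 s, if anything falls off the work surface, if the arm or the gripper's body presses on something with over 40 N, if the wrist force passes 120 N, or if a joint passes its speed limit or range.

## Working session

There is one attempt and no reset: what is moved stays moved. The work goes in short steps, Python scripts to look and compute and a shell command to move; the robot and the scene stay as the last step left them, time stands still between calls to the robot, and variables do not carry over. Pictures are saved under pics/ and viewed, and the job is handed in when it is done.

```bash
ls; mkdir -p pics; python3 - <<'E'
from plant import r,get_image
import cv2
s=r.read_state();print(s)
for n in("scene","top","wrist"):
    d=get_image(n);cv2.imwrite(f"pics/{n}0.png",d["color"][:,:,::-1]);print(n,d["mtx"],d["origin"],d["orientation"],[k for k in d])
E
```

```text
pics
{'clock': 0.0, 'q': array([ 1.14937960e+00,  1.24501816e-01,  1.65169312e+00, -6.94911887e-07,
        1.36752308e+00, -8.25743043e-02]), 'joint_velocities': array([ 0.001168  , -0.00105898,  0.00020579, -0.00037389,  0.00173531,
        0.00037957]), 'effort': array([-1.60458625e-03, -4.23619473e+01, -3.65448260e+01, -1.69885529e-04,
        6.80310011e-03,  1.45752500e-05]), 'tool_pos': array([0.21581211, 0.61246391, 0.23004386]), 'eef_rot': array([ 1.68611709e-01,  9.85681978e-01, -1.02920456e-03, -2.64636562e-04]), 'contact_force': array([-0.14658259, -0.73158077, -0.08427289]), 'torque': array([-0.02748344,  0.00306729, -0.02890686]), 'finger_gap': 0.08563109119935713}
scene [[395.40012663   0.         276.95989024]
 [  0.         395.40012663 209.80060041]
 [  0.           0.           1.        ]] [ 1.14401059 -0.00825911  0.93173098] [0.19988735 0.20304795 0.69601976 0.65906985] ['color', 'mtx', 'origin', 'orientation']
top [[480.2227349    0.         280.33821263]
 [  0.         480.2227349  205.13235814]
 [  0.           0.           1.        ]] [ 0.3013636  -0.03801647  1.38282376] [-0.07085658  0.06447669  0.70413834 -0.70357039] ['color', 'mtx', 'origin', 'orientation']
wrist [[332.14855854   0.         278.75599397]
 [  0.         332.14855854 199.34655588]
 [  0.           0.           1.        ]] [0.13973399 0.63909982 0.37171824] [-0.13125299 -0.09153475  0.57060798  0.80548158] ['color', 'mtx', 'origin', 'orientation']
```

View pics/scene0.png

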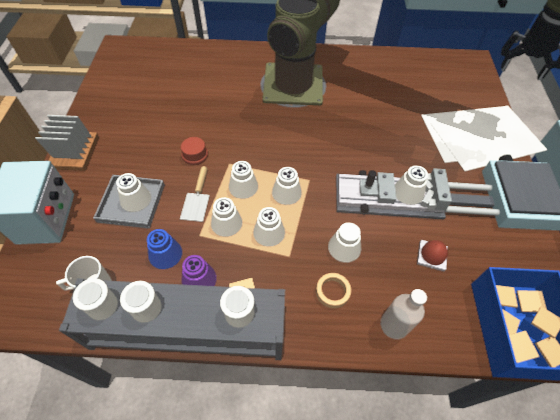

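View pics/top0.png

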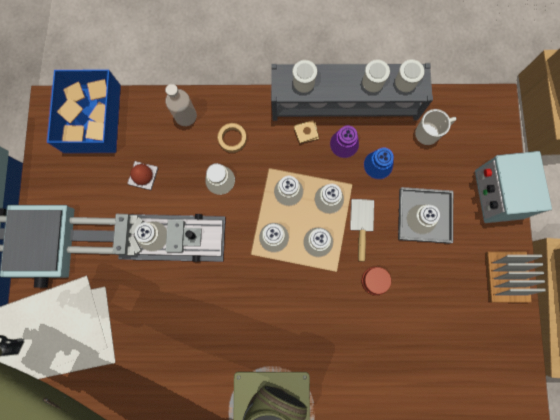

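View pics/wrist0.png

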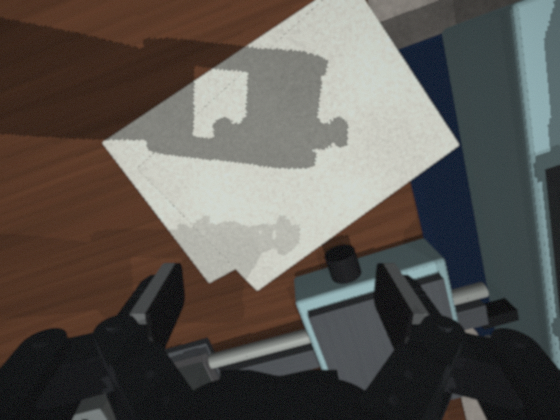

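```bash
cat > h.py <<'E'
import numpy as np,cv2
from scipy.spatial.transform import Rotation as R
def ray(d,u,v,z):
    K=d["mtx"];p=np.array([(u-K[0,2])/K[0,0],-(v-K[1,2])/K[1,1],-1.])
    w=R.from_quat(d["orientation"]).as_matrix()@p;o=np.array(d["origin"])
    return (o+w*(z-o[2])/w[2])
def proj(d,P):
    p=(np.atleast_2d(P)-np.array(d["origin"]))@R.from_quat(d["orientation"]).as_matrix()
    K=d["mtx"];return np.c_[K[0,2]+K[0,0]*p[:,0]/-p[:,2],K[1,2]+K[1,1]*p[:,1]/p[:,2]]
def crop(d,x0,y0,x1,y1,k,name):
    im=d["color"][y0:y1,x0:x1,::-1];im=cv2.resize(im,None,fx=k,fy=k,interpolation=cv2.INTER_CUBIC)
    for x in range((x0+9)//10*10,x1,10):cv2.line(im,((x-x0)*k,0),((x-x0)*k,8 if x%50 else 20),(0,255,0),1); cv2.putText(im,str(x),((x-x0)*k+2,18),0,.35,(0,255,0),1)
    for y in range((y0+9)//10*10,y1,10):cv2.line(im,(0,(y-y0)*k),(8,(y-y0)*k),(0,255,0),1); cv2.putText(im,str(y),(10,(y-y0)*k+4),0,.35,(0,255,0),1)
    cv2.imwrite("pics/"+name,im)
def shift(s,P):  # world target -> tool-frame mm shift
    return R.from_quat(s["eef_rot"]).as_matrix().T@(np.array(P)-s["tool_pos"])*1000
E
python3 - <<'E'
from h import *
from plant import r,get_image
d=get_image("top")
import pickle;pickle.dump(d,open("top0.pkl","wb"));pickle.dump(get_image("scene"),open("scene0.pkl","wb"))
crop(d,100,150,240,270,5,"a1.png");crop(d,245,160,365,275,5,"a2.png");crop(d,350,180,460,300,5,"a3.png")
E
```

```text
(no output)
```

View pics/a1.png

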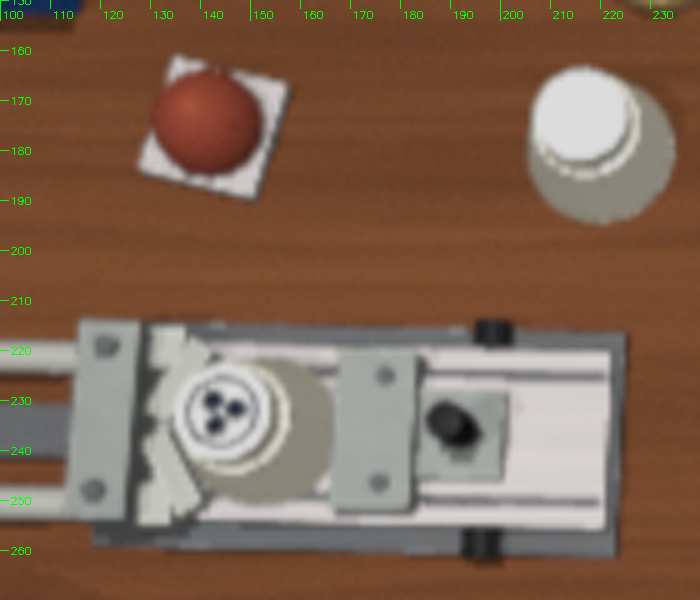

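View pics/a2.png

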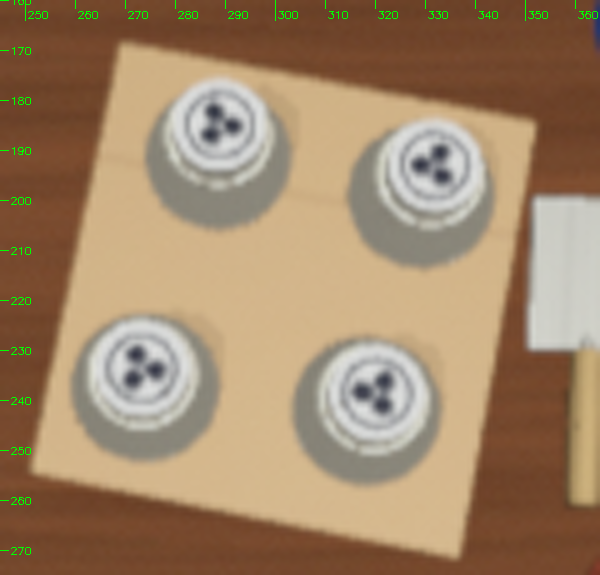

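View pics/a3.png

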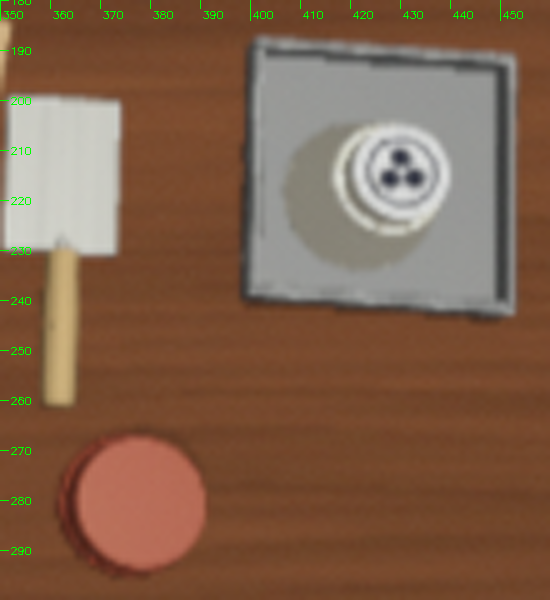

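```bash
python3 - <<'E'
from h import *
import pickle
d=pickle.load(open("top0.pkl","rb"));s=pickle.load(open("scene0.pkl","rb"))
pts=dict(vise_cup=(144.4,232.2,.116),blank=(216.2,172.8,.086),handle=(189.8,234,.105),tl=(289,184.8,.086),tr=(332,193.2,.086),bl=(273.4,233.4,.086),br=(320.2,238.4,.086),starter=(430.2,214.6,.091))
for k,(u,v,z) in pts.items():
    P=ray(d,u-.4,v-.4,z);print(k,P.round(4),proj(s,P).round(1))
for n,(a,b,z) in dict(slot1=((423,373),(600,377),.03),slot2=((415,498),(600,503),.03),edge=((148,323),(625,333),.0),jawR=((338,347),(332,512),.055),fix=((80,320),(70,518),.076)).items():
    A=ray(d,100+a[0]/5,150+a[1]/5,z);B=ray(d,100+b[0]/5,150+b[1]/5,z);print(n,A.round(4),B.round(4),np.degrees(np.arctan2(*(A-B)[[1,0]])))
for c in ((253,40),(514,55),(514,313),(243,302)):
    print(ray(d,350+c[0]/5,180+c[1]/5,.024).round(4))
crop(s,330,160,470,270,5,"s1.png");crop(s,90,130,330,260,3,"s2.png")
E
```

```text
vise_cup [0.4754 0.3369 0.116 ] [[417.5 173.1]]
blank [0.6464 0.1539 0.086 ] [[349.2 231.5]]
handle [0.4719 0.2177 0.105 ] [[371.2 172.5]]
tl [ 0.6116 -0.0492  0.086 ] [[268.1 215.6]]
tr [ 0.5875 -0.1678  0.086 ] [[222.5 205.4]]
bl [ 0.4758 -0.0063  0.086 ] [[287.  174.1]]
br [ 0.462  -0.1333  0.086 ] [[240.9 168. ]]
starter [ 0.5262 -0.4332  0.091 ] [[125.7 180.3]]
slot1 [0.5078 0.2474 0.03  ] [0.5054 0.1462 0.03  ] 88.61976652755573
slot2 [0.4364 0.2492 0.03  ] [0.4335 0.1445 0.03  ] 88.40728790161894
edge [0.5422 0.4163 0.    ] [0.5359 0.1363 0.    ] 88.6999405398776
jawR [0.5188 0.2905 0.055 ] [0.4262 0.2896 0.055 ] 0.5102209669639077
fix [0.5307 0.4292 0.076 ] [0.4211 0.4275 0.076 ] 0.8909623912387736
[ 0.615 -0.374  0.024]
[ 0.6058 -0.524   0.024 ]
[ 0.4562 -0.5138  0.024 ]
[ 0.4626 -0.3611  0.024 ]
```

View pics/s1.png

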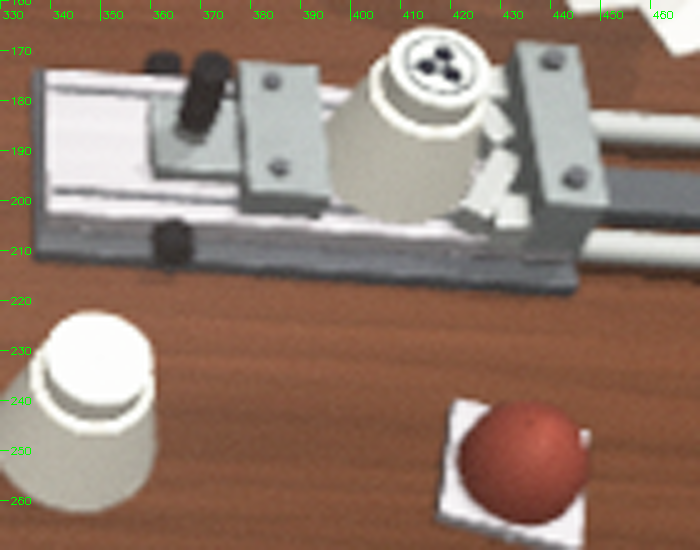

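View pics/s2.png

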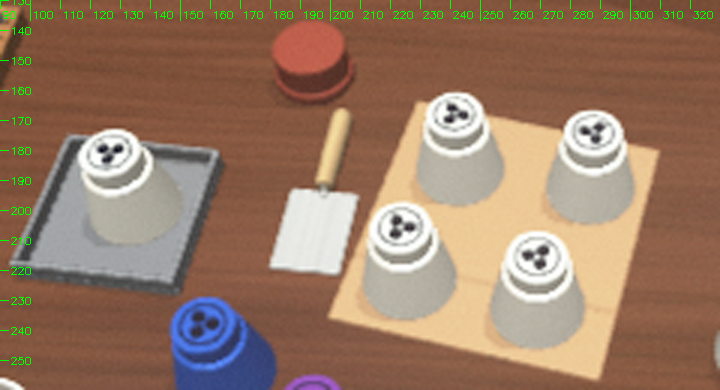

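```bash
cat >> h.py <<'E'
def tgt(P,yaw=None):
    from plant import r
    s=r.read_state();M=R.from_quat(s["eef_rot"]).as_matrix()
    print("pos",s["tool_pos"].round(4),"tilt",np.degrees(np.arccos(-M[2,2])).round(2),"yaw",np.degrees(np.arctan2(M[1,1],M[0,1])).round(2),"gap",round(s["finger_gap"],4),"F",s["contact_force"].round(1),"t",round(s["clock"],2))
    c=np.degrees(np.arctan2(M[1,1],M[0,1]))
    if P is not None: print("shift mm",shift(s,P).round(1),"" if yaw is None else "twist %.1f"%(c-yaw))
E
python3 -c "
from h import *
tgt([.472,.219,.2],88.6)"
```

```text
pos [0.2159 0.6128 0.2307] tilt 0.06 yaw 70.59 gap 0.0856 F [ 0.1 -0.1 -0.7] t 0.25
shift mm [-372.4 -286.3   31. ] twist -18.0
```

```bash
python3 -m handwheel '[[0,-26,-20,0,-3],[0,-56,-43,0,-6],[0,-86,-66,0,-9],[0,-116,-89,0,-12],[0,-146,-112,0,-15],[0,-176,-135,0,-18],[0,-190,-146,0,-18],[0,-190,-146,0,-18]]' 60; python3 -c "
from h import *
tgt([.472,.219,.2],88.6)"
```

```text
clock: 0.92
tool_pos: [0.3484, 0.4095, 0.2313]
eef_rot: [0.014, 1.0, -0.0, 0.0]
contact_force: [-0.5, 0.1, 1.0]
finger_gap: 0.0854
pos [0.3484 0.4095 0.2313] tilt 0.06 yaw 88.34 gap 0.0854 F [-0.5  0.1  1. ] t 0.92
shift mm [-129.  -186.8   31.5] twist -0.3
```

```bash
python3 -m handwheel '[[0,-20,-30,5,0],[0,-42,-60,10,0],[0,-64,-92,15,0],[0,-86,-124,20,0],[0,-108,-156,25,0],[0,-124,-180,30,0],[0,-129,-187,31,0],[0,-129,-187,31,0]]'; python3 - <<'E'
from h import *
from plant import get_image
tgt([.472,.219,.069],88.6)
d=get_image("wrist");crop(d,0,0,560,420,1,"w1.png")
print(proj(d,[[.472,.219,.105],[.475,.337,.116]]))
E
```

```text
clock: 1.58
tool_pos: [0.4716, 0.2212, 0.1998]
eef_rot: [0.014, 1.0, -0.0, -0.001]
contact_force: [-0.0, 0.3, -0.3]
finger_gap: 0.0852
pos [0.4716 0.2212 0.1998] tilt 0.06 yaw 88.42 gap 0.0852 F [-0.   0.3 -0.3] t 1.58
shift mm [ -0.6  -2.1 130.8] twist -0.2
[[276.89635803 202.74032875]
 [440.6113988  207.44507617]]
```

View pics/w1.png

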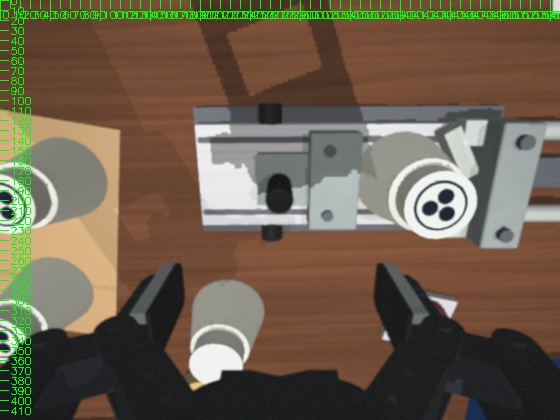

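```bash
python3 -m handwheel '[[0,0,-2,25,0],[0,0,-2,55,0],[0,0,-2,85,0],[0,0,-2,110,0],[0,0,-2,125,0],[0,0,-2,131,0],[0,0,-2,131,0]]'; python3 -m handwheel '[[255,0,0,0,0],[255,0,0,0,0],[255,0,0,0,0],[255,0,0,0,0],[255,0,0,0,0],[255,0,0,0,0]]' 60
```

```text
clock: 2.22
tool_pos: [0.4693, 0.2212, 0.0679]
eef_rot: [0.011, 1.0, -0.0, -0.002]
contact_force: [-0.2, 0.1, -0.9]
finger_gap: 0.0856
clock: 2.72
tool_pos: [0.4716, 0.2204, 0.0705]
eef_rot: [0.013, 1.0, 0.0, 0.001]
contact_force: [-1.5, -0.3, 4.8]
finger_gap: 0.0204
```

```bash
python3 -m handwheel '[[255,0,0,0,0],[255,0,0,0,0]]' 60;  python3 - <<'E'
from h import *
from plant import get_image
tgt([.472,.219,.069],88.6)
d=get_image("scene");crop(d,330,110,500,270,4,"s3.png")
E
```

```text
clock: 2.88
tool_pos: [0.4716, 0.2204, 0.0705]
eef_rot: [0.012, 1.0, 0.0, 0.001]
contact_force: [-2.4, 0.6, 6.6]
finger_gap: 0.0204
pos [0.4716 0.2204 0.0705] tilt 0.08 yaw 88.57 gap 0.0204 F [-2.4  0.6  6.6] t 2.88
shift mm [-0.4 -1.4  1.5] twist -0.0
```

View pics/s3.png

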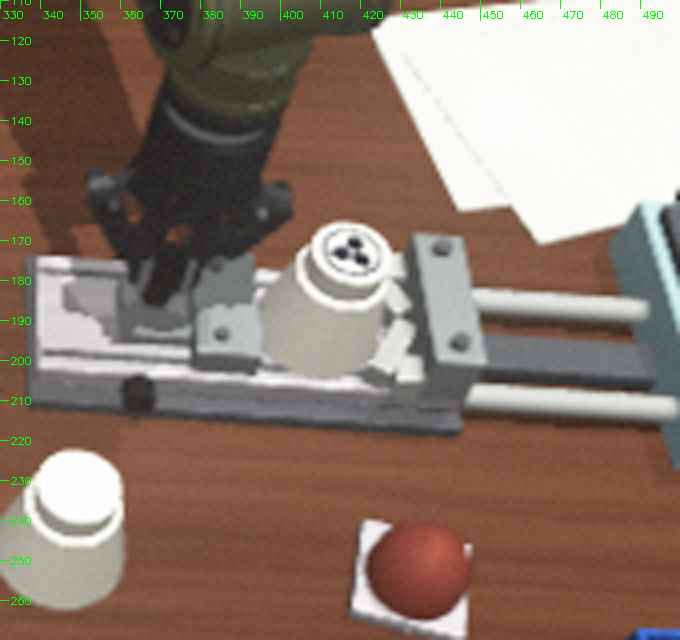

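```bash
python3 -m handwheel '[[255,0,-4,0,0],[255,0,-11,0,0],[255,0,-18,0,0],[255,0,-25,0,0],[255,0,-32,0,0],[255,0,-39,0,0],[255,0,-45,0,0],[255,0,-49,0,0]]'; python3 -m handwheel '[[255,0,-1,0,0],[255,0,-2,0,0],[255,0,-2,0,0],[255,0,-2,0,0]]'
```

```text
clock: 3.6
tool_pos: [0.4705, 0.1721, 0.0705]
eef_rot: [0.013, 1.0, 0.002, 0.001]
contact_force: [-0.8, 24.0, 1.6]
finger_gap: 0.0207
clock: 3.93
tool_pos: [0.4705, 0.1722, 0.0704]
eef_rot: [0.013, 1.0, 0.004, 0.001]
contact_force: [-1.0, 15.0, 3.1]
finger_gap: 0.0203
```

```bash
python3 -m handwheel '[[255,0,2,0,0],[0,0,3,0,0],[0,0,3,0,0],[0,0,3,0,0],[0,0,3,0,0],[0,0,3,0,0],[0,0,3,0,0]]'; python3 -m handwheel '[[0,0,0,-20,0],[0,0,0,-50,0],[0,0,0,-80,0],[0,0,0,-100,0],[0,0,0,-110,0],[0,0,0,-110,0]]';python3 - <<'E'
from h import *
from plant import get_image
tgt([.4755,.337,.180],88.6)
d=get_image("top");crop(d,100,150,240,270,5,"a4.png")
d=get_image("wrist");crop(d,0,0,560,420,1,"w2.png")
print(proj(d,[[.475,.337,.116]]))
E
```

```text
clock: 4.52
tool_pos: [0.4698, 0.1718, 0.0691]
eef_rot: [0.012, 1.0, -0.0, -0.0]
contact_force: [-0.4, 0.7, 0.7]
finger_gap: 0.0856
clock: 5.02
tool_pos: [0.4715, 0.1724, 0.1823]
eef_rot: [0.012, 1.0, 0.001, 0.003]
contact_force: [0.8, 0.1, -0.4]
finger_gap: 0.0853
pos [0.4715 0.1724 0.1823] tilt 0.31 yaw 88.58 gap 0.0853 F [ 0.8  0.1 -0.4] t 5.02
shift mm [1.000e-01 1.647e+02 2.500e+00] twist -0.0
[[528.04567416 217.72420774]]
```

View pics/a4.png

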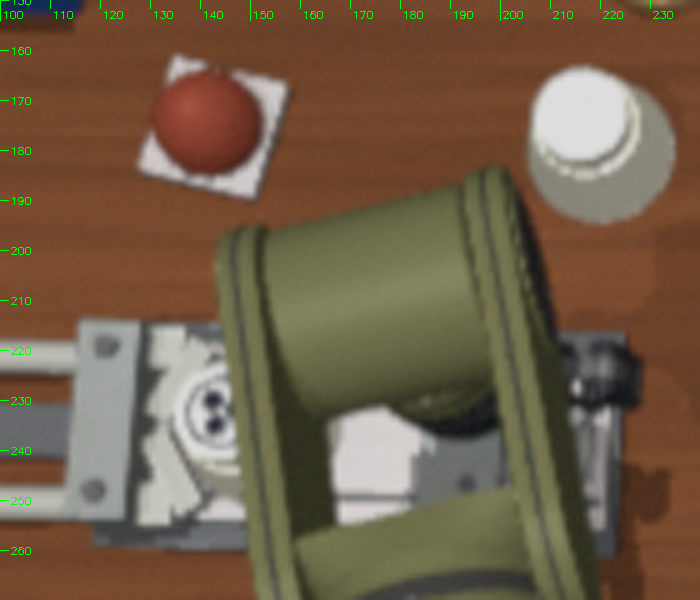

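View pics/w2.png

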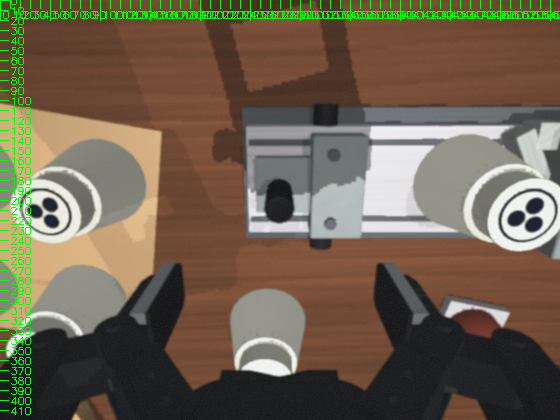

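```bash
python3 -m handwheel '[[0,0,20,0,0],[0,0,50,0,0],[0,0,85,0,0],[0,0,120,0,0],[0,0,145,0,0],[0,0,160,0,0],[0,0,165,0,0],[0,0,165,0,0]]';python3 - <<'E'
from h import *
from plant import get_image
tgt([.4755,.337,.093],88.6)
d=get_image("wrist");crop(d,0,0,560,420,1,"w3.png")
print(proj(d,[[.4755,.337,.116]]))
E
```

```text
clock: 5.78
tool_pos: [0.4732, 0.3371, 0.1776]
eef_rot: [0.012, 1.0, -0.001, -0.001]
contact_force: [-0.5, 0.7, -0.4]
finger_gap: 0.0852
pos [0.4732 0.3371 0.1776] tilt 0.18 yaw 88.66 gap 0.0852 F [-0.5  0.7 -0.4] t 5.78
shift mm [-2.5  0.2 84.6] twist 0.1
[[280.01426815 221.91462028]]
```

View pics/w3.png

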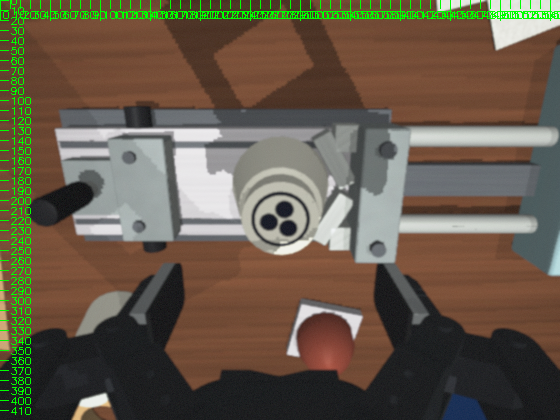

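```bash
python3 -m handwheel '[[0,-1,0,20,0],[0,-1,0,40,0],[0,-1,0,60,0],[0,-1,0,75,0],[0,-1,0,85,0],[0,-1,0,85,0]]'; python3 -m handwheel '[[255,0,0,0,0],[255,0,0,0,0],[255,0,0,0,0],[255,0,0,0,0],[255,0,0,0,0],[255,0,0,0,0]]' 40; python3 -c "
from h import *
tgt(None)"
```

```text
clock: 6.33
tool_pos: [0.4735, 0.3347, 0.0914]
eef_rot: [0.013, 1.0, -0.001, -0.002]
contact_force: [-0.3, -0.3, 0.1]
finger_gap: 0.0852
clock: 6.83
tool_pos: [0.476, 0.3376, 0.0961]
eef_rot: [0.012, 1.0, 0.001, 0.001]
contact_force: [0.4, 0.6, 6.3]
finger_gap: 0.0506
pos [0.476  0.3376 0.0961] tilt 0.17 yaw 88.6 gap 0.0506 F [0.4 0.6 6.3] t 6.83
```

```bash
python3 -m handwheel '[[255,0,0,-8,0],[255,0,0,-25,0],[255,0,0,-50,0],[255,0,0,-80,0],[255,0,0,-110,0],[255,0,0,-135,0],[255,0,0,-150,0],[255,0,0,-154,0]]';python3 - <<'E'
from h import *
from plant import get_image
tgt([.5262,-.4332,.25])
d=get_image("wrist");crop(d,0,0,560,420,1,"w4.png")
E
```

```text
clock: 7.5
tool_pos: [0.476, 0.3378, 0.2524]
eef_rot: [0.012, 1.0, 0.002, 0.002]
contact_force: [0.4, -0.2, -0.3]
finger_gap: 0.0502
pos [0.476  0.3378 0.2524] tilt 0.33 yaw 88.6 gap 0.0502 F [ 0.4 -0.2 -0.3] t 7.5
shift mm [-6.900e+01 -7.695e+02  3.000e-01]
```

View pics/w4.png

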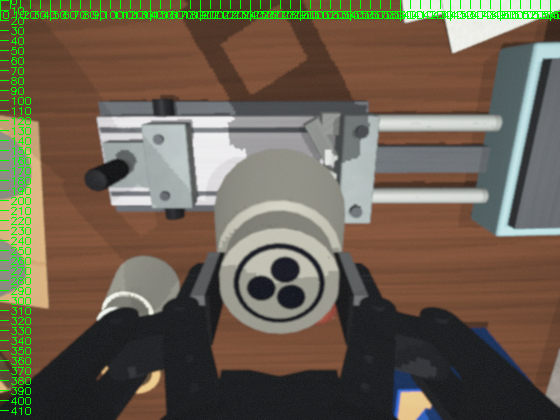

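```bash
python3 -m handwheel '[[255,-2,-25,0,0],[255,-5,-60,0,0],[255,-8,-98,0,0],[255,-12,-136,0,0],[255,-15,-174,0,0],[255,-18,-212,0,0],[255,-20,-245,0,0],[255,-21,-265,0,0]]';python3 -m handwheel '[[255,-2,-25,0,0],[255,-5,-60,0,0],[255,-8,-98,0,0],[255,-12,-136,0,0],[255,-15,-174,0,0],[255,-18,-212,0,0],[255,-21,-240,0,0],[255,-22,-255,0,0]]';python3 - <<'E'
from h import *
from plant import get_image,r
tgt([.5262,-.4332,.25])
d=get_image("wrist");crop(d,150,100,430,420,2,"w5.png")
p=r.read_state()["tool_pos"]
print(proj(d,p+[0,0,.02]))
E
```

```text
clock: 8.22
tool_pos: [0.4881, 0.0687, 0.2459]
eef_rot: [0.013, 1.0, -0.001, -0.002]
contact_force: [0.8, 0.3, -0.4]
finger_gap: 0.0508
clock: 8.88
tool_pos: [0.5039, -0.1866, 0.2457]
eef_rot: [0.014, 1.0, 0.0, -0.002]
contact_force: [-0.4, 0.1, -1.1]
finger_gap: 0.0505
pos [ 0.5039 -0.1866  0.2457] tilt 0.22 yaw 88.42 gap 0.0505 F [-0.4  0.1 -1.1] t 8.88
shift mm [ -29.1 -245.9   -4.6] 
[[277.59537111 289.54455105]]
```

View pics/w5.png

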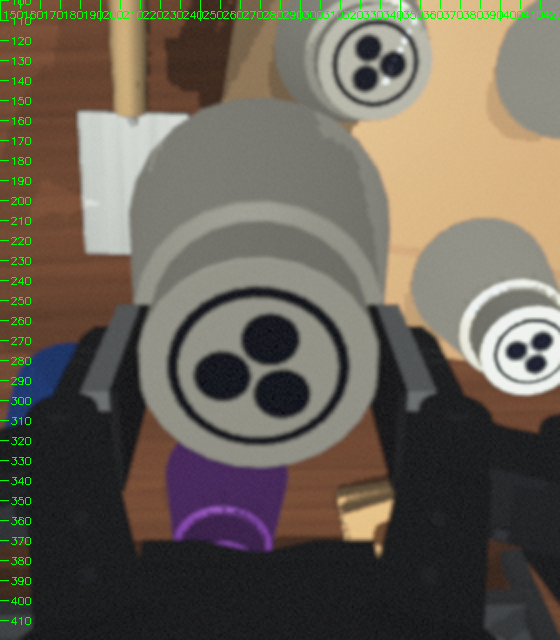

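```bash
python3 -m handwheel '[[255,-3,-25,0,0],[255,-7,-60,0,0],[255,-11,-98,0,0],[255,-16,-136,0,0],[255,-20,-174,0,0],[255,-25,-210,0,0],[255,-29,-236,0,0],[255,-30,-246,0,0]]';python3 -m handwheel '[[255,0,0,0,0],[255,0,0,0,0]]';python3 - <<'E'
from h import *
from plant import get_image,r
tgt([.527,-.432,.25])
d=get_image("scene");crop(d,80,100,200,240,5,"s6.png")
d=get_image("top");crop(d,370,170,470,270,6,"a6.png")
E
```

```text
clock: 9.6
tool_pos: [0.5282, -0.4328, 0.2453]
eef_rot: [0.013, 1.0, 0.001, -0.001]
contact_force: [-1.0, 0.7, -1.0]
finger_gap: 0.0503
clock: 9.77
tool_pos: [0.5287, -0.4293, 0.2466]
eef_rot: [0.012, 1.0, 0.001, -0.001]
contact_force: [0.7, -0.4, 0.1]
finger_gap: 0.0504
pos [ 0.5287 -0.4293  0.2466] tilt 0.2 yaw 88.59 gap 0.0504 F [ 0.7 -0.4  0.1] t 9.77
shift mm [ 1.6 -2.7 -3.4]
```

View pics/s6.png

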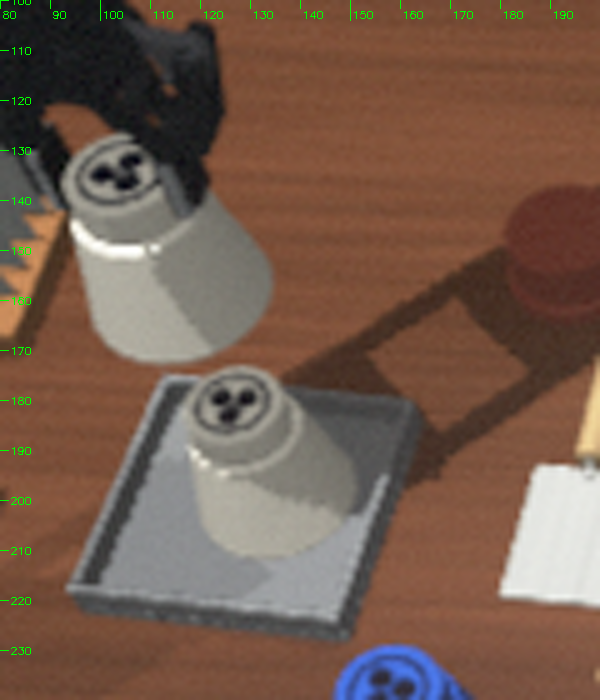

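View pics/a6.png

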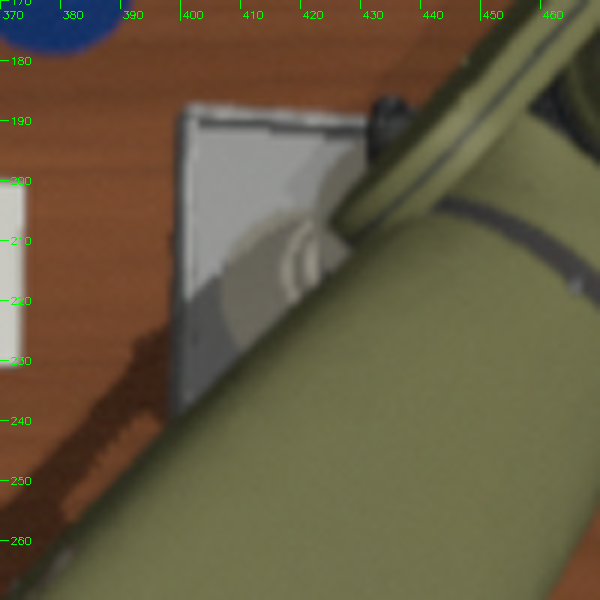

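```bash
python3 - <<'E'
from h import *
import pickle
d=pickle.load(open("scene0.pkl","rb"))
print(ray(d,103,133.6,.2666),ray(d,126,179.6,.091))
E
```

```text
[ 0.52632652 -0.43052932  0.2666    ] [ 0.52376997 -0.43301664  0.091     ]
```

```bash
python3 -m handwheel '[[255,2.5,-2.5,10,0],[255,2.5,-2.5,30,0],[255,2.5,-2.5,55,0],[255,2.5,-2.5,80,0],[255,2.5,-2.5,105,0],[255,2.5,-2.5,122,0],[255,2.5,-2.5,135,0],[255,2.5,-2.5,140,0]]';python3 -m handwheel '[[255,0,0,3,0],[255,0,0,6,0],[255,0,0,9,0],[255,0,0,11,0],[255,0,0,12,0],[255,0,0,12,0]]';python3 - <<'E'
from h import *
from plant import get_image,r
tgt([.527,-.432,.093])
d=get_image("scene");crop(d,80,100,200,240,5,"s7.png")
E
```

```text
clock: 10.53
tool_pos: [0.5253, -0.431, 0.1052]
eef_rot: [0.012, 1.0, 0.002, -0.002]
contact_force: [-0.3, 0.2, -1.4]
finger_gap: 0.0507
clock: 11.03
tool_pos: [0.5266, -0.4332, 0.0967]
eef_rot: [0.012, 1.0, -0.0, 0.0]
contact_force: [-0.3, -0.1, -0.4]
finger_gap: 0.0502
pos [ 0.5266 -0.4332  0.0967] tilt 0.04 yaw 88.58 gap 0.0502 F [-0.3 -0.1 -0.4] t 11.03
shift mm [-0.4  1.2  3.7]
```

View pics/s7.png

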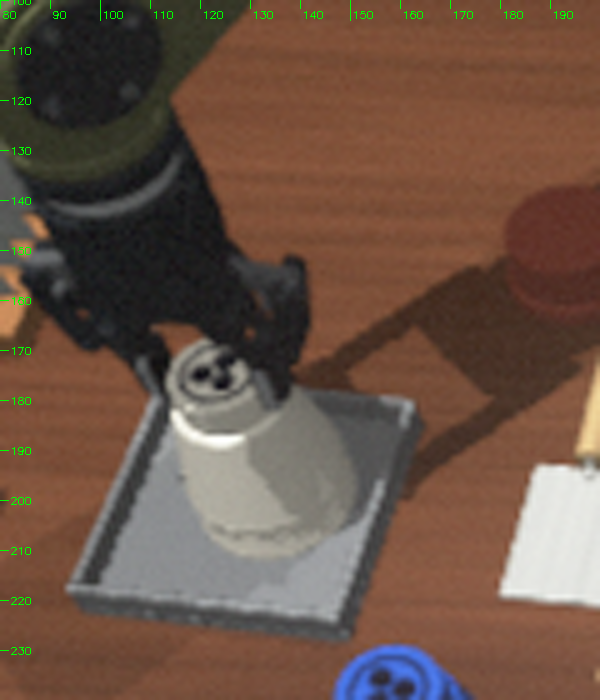

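```bash
python3 -m handwheel '[[255,0,0,1,0],[255,0,0,2,0],[255,0,0,3,0],[255,0,0,4,0],[255,0,0,4,0],[255,0,0,4,0]]'
```

```text
clock: 11.58
tool_pos: [0.5268, -0.4333, 0.0932]
eef_rot: [0.012, 1.0, -0.0, 0.0]
contact_force: [0.1, -0.0, 3.1]
finger_gap: 0.0502
```

```bash
python3 -m handwheel '[[0,0,0,0,0],[0,0,0,0,0],[0,0,0,0,0],[0,0,0,0,0],[0,0,0,0,0]]';python3 -m handwheel '[[0,0,0,-15,0],[0,0,0,-40,0],[0,0,0,-75,0],[0,0,0,-110,0],[0,0,0,-130,0],[0,0,0,-140,0]]';python3 - <<'E'
from h import *
from plant import get_image,r
tgt([.6464,.1539,.23])
d=get_image("wrist");crop(d,0,0,560,420,1,"w8.png")
print(proj(d,[[.525,-.433,.113]]))
E
```

```text
clock: 12.0
tool_pos: [0.5263, -0.4329, 0.092]
eef_rot: [0.012, 1.0, 0.0, -0.0]
contact_force: [0.2, 0.2, -1.0]
finger_gap: 0.0857
clock: 12.5
tool_pos: [0.5279, -0.4344, 0.239]
eef_rot: [0.012, 1.0, -0.003, 0.003]
contact_force: [0.4, 0.1, 0.7]
finger_gap: 0.0854
pos [ 0.5279 -0.4344  0.239 ] tilt 0.49 yaw 88.59 gap 0.0854 F [0.4 0.1 0.7] t 12.5
shift mm [-103.9  591.     6.2] 
[[282.06025721 185.7264816 ]]
```

View pics/w8.png

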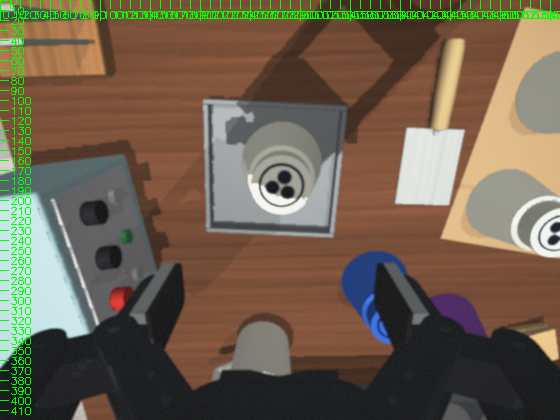

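```bash
python3 -m handwheel '[[0,-4,25,0,0],[0,-10,60,0,0],[0,-17,98,0,0],[0,-24,138,0,0],[0,-31,178,0,0],[0,-38,218,0,0],[0,-45,258,0,0],[0,-50,285,0,0]]'; python3 -m handwheel '[[0,-6,35,5,0],[0,-13,73,10,0],[0,-20,113,20,0],[0,-27,153,30,0],[0,-34,193,40,0],[0,-41,233,50,0],[0,-48,270,55,0],[0,-52,295,55,0]]';python3 - <<'E'
from h import *
from plant import get_image,r
tgt([.6464,.1539,.15])
d=get_image("wrist");crop(d,0,0,560,420,1,"w9.png")
print(proj(d,[[.6464,.1539,.086]]))
E
```

```text
clock: 13.22
tool_pos: [0.5828, -0.1458, 0.2305]
eef_rot: [0.011, 1.0, 0.001, -0.001]
contact_force: [-0.2, -0.9, 0.5]
finger_gap: 0.0857
clock: 13.88
tool_pos: [0.6408, 0.1475, 0.1732]
eef_rot: [0.011, 1.0, -0.0, -0.003]
contact_force: [0.3, 0.1, -1.5]
finger_gap: 0.0856
pos [0.6408 0.1475 0.1732] tilt 0.35 yaw 88.71 gap 0.0856 F [ 0.3  0.1 -1.5] t 13.88
shift mm [-5.6  6.6 23.2] 
[[288.68873758 213.08309309]]
```

View pics/w9.png

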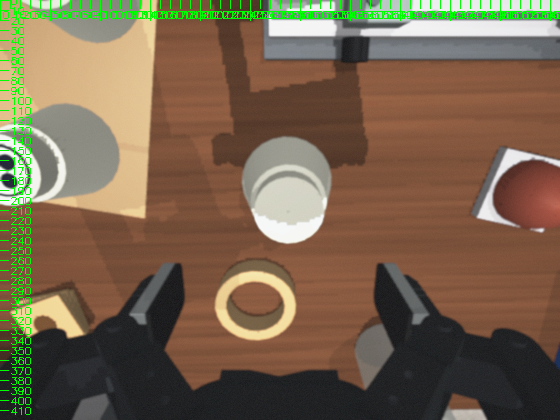

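```bash
python3 -m handwheel '[[0,-5,6,15,0],[0,-5,6,40,0],[0,-5,6,65,0],[0,-5,6,85,0],[0,-5,6,98,0],[0,-5,6,105,0],[0,-5,6,107,0],[0,-5,6,107,0]]'; python3 -m handwheel '[[255,0,0,0,0],[255,0,0,0,0],[255,0,0,0,0],[255,0,0,0,0],[255,0,0,0,0],[255,0,0,0,0]]' 40; python3 -c "
from h import *
tgt(None)"
```

```text
clock: 14.6
tool_pos: [0.6478, 0.15, 0.0701]
eef_rot: [0.012, 1.0, -0.0, -0.0]
contact_force: [0.1, -0.0, 0.3]
finger_gap: 0.0851
clock: 15.1
tool_pos: [0.649, 0.1503, 0.0722]
eef_rot: [0.012, 1.0, 0.0, 0.001]
contact_force: [-0.4, 0.7, 5.7]
finger_gap: 0.0507
pos [0.649  0.1503 0.0722] tilt 0.17 yaw 88.59 gap 0.0507 F [-0.4  0.7  5.7] t 15.1
```

```bash
python3 -m handwheel '[[0,0,0,0,0],[0,0,0,0,0],[0,0,0,0,0],[0,2,0,3,0],[0,2,0,6,0],[0,2,0,6,0],[0,2,0,6,0]]'; python3 -m handwheel '[[255,0,0,0,0],[255,0,0,0,0],[255,0,0,0,0],[255,0,0,0,0],[255,0,0,0,0],[255,0,0,0,0],[255,0,0,0,0]]' 40; python3 -c "
from h import *
tgt(None)"
```

```text
clock: 15.68
tool_pos: [0.6453, 0.1501, 0.0635]
eef_rot: [0.012, 1.0, -0.0, -0.001]
contact_force: [1.1, 0.1, 0.5]
finger_gap: 0.0854
clock: 16.27
tool_pos: [0.6462, 0.1503, 0.0648]
eef_rot: [0.012, 1.0, 0.0, 0.0]
contact_force: [-0.7, 0.7, 2.1]
finger_gap: 0.0506
pos [0.6462 0.1503 0.0648] tilt 0.05 yaw 88.59 gap 0.0506 F [-0.7  0.7  2.1] t 16.27
```

```bash
python3 -m handwheel '[[255,0,0,-8,0],[255,0,0,-30,0],[255,0,0,-60,0],[255,0,0,-90,0],[255,0,0,-120,0],[255,0,0,-138,0],[255,0,0,-140,0],[255,0,0,-140,0]]';python3 -m handwheel '[[255,0,0,0,0],[255,0,0,0,0]]'; python3 - <<'E'
from h import *
from plant import get_image,r
tgt([.4755,.331,.205],88.6)
d=get_image("wrist");crop(d,150,100,430,420,2,"w10.png")
p=r.read_state()["tool_pos"]
print(proj(d,p+[0,0,.0212]))
E
```

```text
clock: 16.93
tool_pos: [0.6465, 0.1503, 0.2059]
eef_rot: [0.012, 1.0, 0.0, 0.001]
contact_force: [-0.0, 0.0, -0.9]
finger_gap: 0.0507
clock: 17.1
tool_pos: [0.6445, 0.15, 0.2013]
eef_rot: [0.012, 1.0, -0.0, -0.002]
contact_force: [-0.3, -0.4, -0.1]
finger_gap: 0.0506
pos [0.6445 0.15   0.2013] tilt 0.27 yaw 88.59 gap 0.0506 F [-0.3 -0.4 -0.1] t 17.1
shift mm [173.4 176.8  -3.1] twist -0.0
[[280.44692005 291.10896289]]
```

View pics/w10.png

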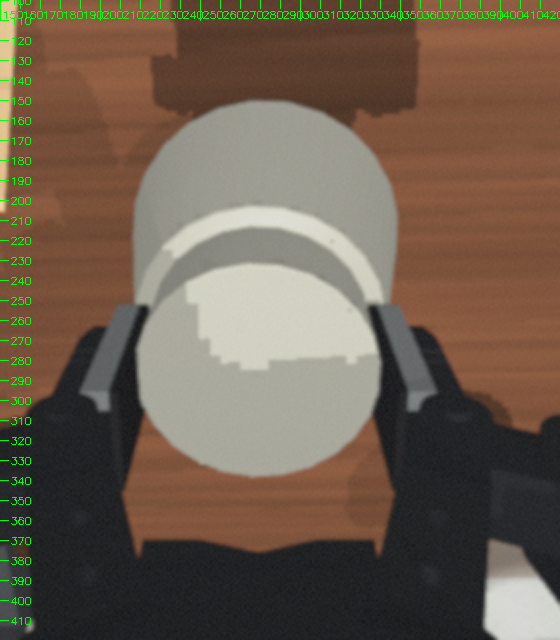

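```bash
python3 -m handwheel '[[255,15,16,0,0],[255,40,42,0,0],[255,68,71,0,0],[255,96,100,0,0],[255,124,130,0,0],[255,148,156,0,0],[255,165,174,0,0],[255,170,181,0,0]]';python3 -m handwheel '[[255,0,0,0,0],[255,0,0,0,0],[255,0,0,0,0],[255,0,0,0,0]]'; python3 - <<'E'
from h import *
from plant import get_image,r
tgt([.475,.3315,.0958],88.6)
E
```

```text
clock: 17.82
tool_pos: [0.4771, 0.3373, 0.2025]
eef_rot: [0.011, 1.0, -0.0, -0.002]
contact_force: [0.5, -0.4, -0.6]
finger_gap: 0.0511
clock: 18.15
tool_pos: [0.4813, 0.3343, 0.2039]
eef_rot: [0.013, 1.0, -0.0, -0.0]
contact_force: [0.0, -0.7, -0.6]
finger_gap: 0.0506
pos [0.4813 0.3343 0.2039] tilt 0.04 yaw 88.49 gap 0.0506 F [ 0.  -0.7 -0.6] t 18.15
shift mm [  6.2  -2.9 108.1] twist -0.1
```

```bash
python3 -m handwheel '[[255,2,-1,8,0],[255,4,-2,25,0],[255,6,-3,45,0],[255,6,-3,65,0],[255,6,-3,78,0],[255,6,-3,88,0],[255,6,-3,90,0],[255,6,-3,90,0]]';python3 -m handwheel '[[255,0,0,0,0],[255,0,0,0,0],[255,0,0,0,0],[255,0,0,0,0]]'; python3 - <<'E'
from h import *
from plant import get_image,r
tgt([.475,.3315,.0958],88.6)
d=get_image("scene");crop(d,330,110,480,250,5,"s11.png")
E
```

```text
clock: 18.82
tool_pos: [0.4742, 0.3321, 0.1136]
eef_rot: [0.013, 1.0, -0.0, -0.001]
contact_force: [0.3, 0.1, -1.0]
finger_gap: 0.0506
clock: 19.15
tool_pos: [0.4748, 0.3329, 0.1154]
eef_rot: [0.012, 1.0, 0.0, 0.001]
contact_force: [-0.4, 0.5, 0.1]
finger_gap: 0.051
pos [0.4748 0.3329 0.1154] tilt 0.1 yaw 88.59 gap 0.051 F [-0.4  0.5  0.1] t 19.15
shift mm [-0.2 -1.4 19.6] twist -0.0
```

View pics/s11.png

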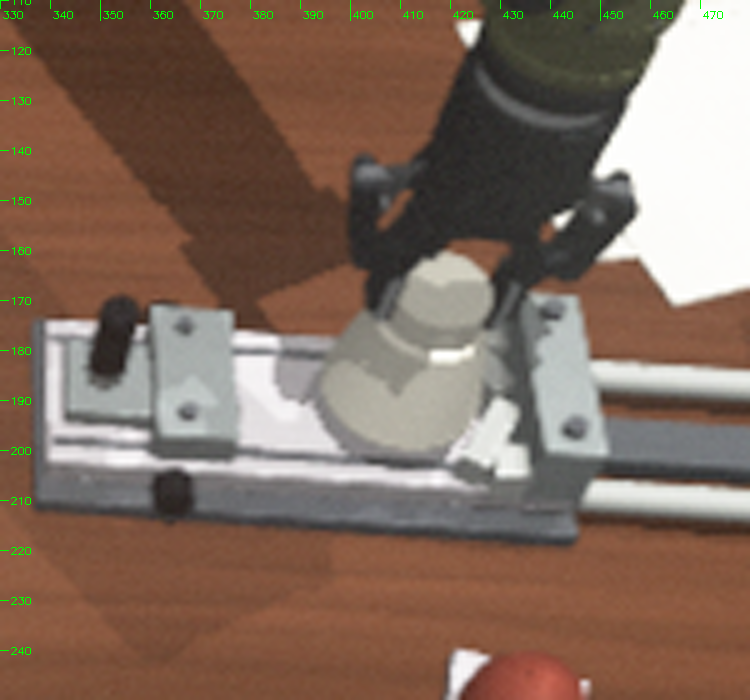

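```bash
python3 -m handwheel '[[255,0,-1,5,0],[255,0,-1.5,10,0],[255,0,-1.5,14,0],[255,0,-1.5,17,0],[255,0,-1.5,19,0],[255,0,-1.5,20,0],[255,0,-1.5,20,0],[255,0,-1.5,20,0]]'
```

```text
clock: 19.87
tool_pos: [0.4744, 0.3309, 0.0947]
eef_rot: [0.012, 1.0, -0.0, 0.0]
contact_force: [-1.9, -1.5, 3.3]
finger_gap: 0.0503
```

Touched down (3 N). Release, rise and go to the handle.

```bash
python3 -m handwheel '[[0,0,0,0,0],[0,0,0,0,0],[0,0,0,0,0],[0,0,0,0,0],[0,0,0,0,0]]';python3 -m handwheel '[[0,0,0,-10,0],[0,0,0,-30,0],[0,0,0,-55,0],[0,0,0,-80,0],[0,0,0,-90,0],[0,0,0,-90,0]]'; python3 -m handwheel '[[0,0,-20,0,0],[0,0,-50,0,0],[0,0,-85,0,0],[0,0,-120,0,0],[0,0,-145,0,0],[0,0,-158,0,0],[0,0,-158,0,0],[0,0,-158,0,0]]'; python3 -m handwheel '[[0,0,0,0,0],[0,0,0,0,0],[0,0,0,0,0]]';python3 - <<'E'
from h import *
from plant import get_image,r
tgt([.4705,.172,.069],88.6)
d=get_image("wrist");crop(d,0,0,560,420,1,"w12.png")
print(proj(d,[[.471,.172,.105],[.4755,.331,.116]]))
E
```

```text
clock: 20.28
tool_pos: [0.4743, 0.3311, 0.0942]
eef_rot: [0.012, 1.0, 0.0, 0.0]
contact_force: [-0.3, -0.4, -0.7]
finger_gap: 0.085
clock: 20.78
tool_pos: [0.4762, 0.3322, 0.1887]
eef_rot: [0.012, 1.0, 0.002, 0.003]
contact_force: [1.5, 0.5, 1.2]
finger_gap: 0.0854
clock: 21.45
tool_pos: [0.4701, 0.173, 0.1835]
eef_rot: [0.013, 1.0, 0.0, -0.001]
contact_force: [0.4, -0.2, 0.6]
finger_gap: 0.0854
clock: 21.7
tool_pos: [0.4703, 0.1741, 0.1842]
eef_rot: [0.012, 1.0, 0.0, -0.0]
contact_force: [0.3, -1.1, -0.1]
finger_gap: 0.0856
pos [0.4703 0.1741 0.1842] tilt 0.02 yaw 88.68 gap 0.0856 F [ 0.3 -1.1 -0.1] t 21.7
shift mm [ -0.2  -2.1 115.2] twist 0.1
[[276.8681867  210.12754833]
 [511.64017503 217.00292512]]
```

View pics/w12.png

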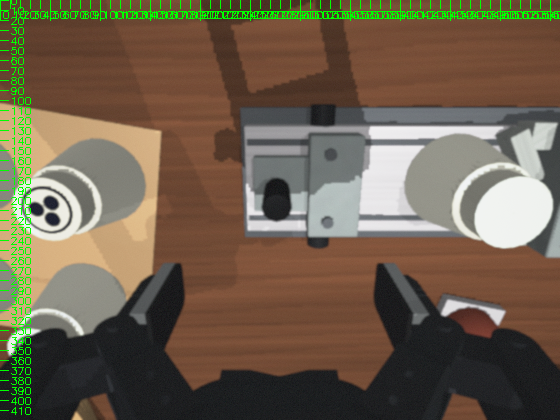

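```bash
python3 -m handwheel '[[0,0,-2,25,0],[0,0,-2,55,0],[0,0,-2,85,0],[0,0,-2,105,0],[0,0,-2,115,0],[0,0,-2,115,0],[0,0,-2,115,0],[0,0,-2,115,0]]'; python3 -m handwheel '[[255,0,0,0,0],[255,0,0,0,0],[255,0,0,0,0],[255,0,0,0,0],[255,0,0,0,0],[255,0,0,0,0],[255,0,0,0,0],[255,0,0,0,0]]' 60;python3 -m handwheel '[[255,0,3,0,0],[255,0,8,0,0],[255,0,13,0,0],[255,0,18,0,0],[255,0,23,0,0],[255,0,28,0,0],[255,0,33,0,0],[255,0,36,0,0]]'; python3 -m handwheel '[[255,0,2,0,0],[255,0,4,0,0],[255,0,6,0,0],[255,0,8,0,0],[255,0,9,0,0],[255,0,10,0,0],[255,0,10,0,0],[255,0,10,0,0]]'
```

```text
clock: 22.42
tool_pos: [0.4717, 0.1716, 0.0711]
eef_rot: [0.012, 1.0, 0.0, 0.001]
contact_force: [0.0, -0.2, 1.0]
finger_gap: 0.0856
clock: 23.08
tool_pos: [0.4705, 0.1722, 0.07]
eef_rot: [0.013, 1.0, 0.001, 0.0]
contact_force: [-0.8, 5.2, 2.1]
finger_gap: 0.0206
clock: 23.75
tool_pos: [0.4713, 0.2068, 0.07]
eef_rot: [0.012, 1.0, -0.001, -0.0]
contact_force: [-3.3, -3.6, 5.5]
finger_gap: 0.0208
clock: 24.42
tool_pos: [0.4716, 0.2167, 0.07]
eef_rot: [0.012, 1.0, -0.001, -0.0]
contact_force: [-2.9, -2.4, 6.1]
finger_gap: 0.0208
```

```bash
python3 -m handwheel '[[255,0,1,0,0],[255,0,2,0,0],[255,0,3,0,0],[255,0,3.5,0,0],[255,0,3.5,0,0]]';python3 -m handwheel '[[255,0,1,0,0],[255,0,2,0,0],[255,0,2,0,0],[255,0,2,0,0]]'
```

```text
clock: 24.83
tool_pos: [0.4717, 0.22, 0.07]
eef_rot: [0.012, 1.0, -0.001, -0.0]
contact_force: [-2.3, -3.9, 6.3]
finger_gap: 0.0208
clock: 25.17
tool_pos: [0.4717, 0.222, 0.0699]
eef_rot: [0.012, 1.0, -0.001, -0.0]
contact_force: [-3.1, -3.2, 6.1]
finger_gap: 0.0204
```

```bash
python3 -m handwheel '[[255,0,1,0,0],[255,0,2,0,0],[255,0,2,0,0],[255,0,2,0,0]]';python3 -m handwheel '[[255,0,1,0,0],[255,0,2,0,0],[255,0,2,0,0],[255,0,2,0,0]]'; python3 - <<'E'
from h import *
from plant import get_image,r
d=get_image("scene");crop(d,330,110,480,250,5,"s13.png")
E
```

```text
clock: 25.5
tool_pos: [0.4717, 0.2237, 0.07]
eef_rot: [0.012, 1.0, -0.001, -0.0]
contact_force: [-2.9, -4.9, 5.9]
finger_gap: 0.0207
clock: 25.83
tool_pos: [0.4717, 0.2245, 0.07]
eef_rot: [0.012, 1.0, -0.002, -0.0]
contact_force: [-3.3, -10.6, 8.0]
finger_gap: 0.0204
```

View pics/s13.png

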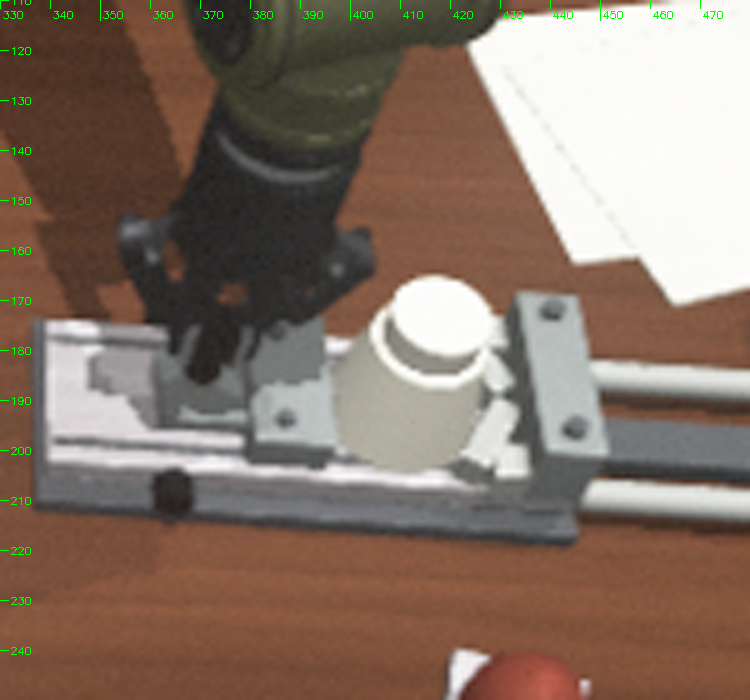

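```bash
python3 -m handwheel '[[255,0,1,0,0],[255,0,2,0,0],[255,0,2,0,0],[255,0,2,0,0]]';python3 -m handwheel '[[255,0,1,0,0],[255,0,2,0,0],[255,0,2,0,0],[255,0,2,0,0]]'
```

```text
clock: 26.22
tool_pos: [0.4717, 0.225, 0.0699]
eef_rot: [0.012, 1.0, -0.004, -0.001]
contact_force: [-3.9, -17.7, 10.3]
finger_gap: 0.0206
clock: 26.55
tool_pos: [0.4718, 0.2254, 0.07]
eef_rot: [0.012, 1.0, -0.006, -0.001]
contact_force: [-3.7, -24.2, 11.8]
finger_gap: 0.021
```

```bash
python3 -m handwheel '[[255,0,-2,0,0],[255,0,-4,0,0],[255,0,-4,0,0],[255,0,-4,0,0]]';python3 -m handwheel '[[0,0,0,0,0],[0,0,0,0,0],[0,0,0,0,0],[0,0,0,0,0],[0,0,0,0,0]]';python3 -m handwheel '[[0,0,0,-15,0],[0,0,0,-45,0],[0,0,0,-85,0],[0,0,0,-125,0],[0,0,0,-150,0],[0,0,0,-160,0],[0,0,0,-160,0],[0,0,0,-160,0]]';python3 - <<'E'
from h import *
from plant import get_image,r
tgt([.4758,-.0063,.2],88.6)
d=get_image("wrist");crop(d,0,0,560,420,1,"w14.png")
print(proj(d,[[.4718,.2254,.105],[.4755,.337,.116]]))
d=get_image("scene");crop(d,330,160,470,270,5,"s14.png")
E
```

```text
clock: 26.88
tool_pos: [0.4717, 0.2247, 0.0699]
eef_rot: [0.012, 1.0, -0.002, -0.0]
contact_force: [-3.8, -9.4, 8.0]
finger_gap: 0.0207
clock: 27.3
tool_pos: [0.4716, 0.2267, 0.0691]
eef_rot: [0.012, 1.0, -0.0, -0.0]
contact_force: [1.2, -1.8, 0.1]
finger_gap: 0.0794
clock: 27.97
tool_pos: [0.4714, 0.2265, 0.2285]
eef_rot: [0.012, 1.0, -0.0, -0.0]
contact_force: [-0.1, 0.1, -0.5]
finger_gap: 0.0851
pos [0.4714 0.2265 0.2285] tilt 0.04 yaw 88.59 gap 0.0851 F [-0.1  0.1 -0.5] t 27.97
shift mm [ -10.1 -232.6   28.5] twist -0.0
[[278.36142136 191.49959075]
 [417.27838481 196.72993186]]
```

View pics/w14.png

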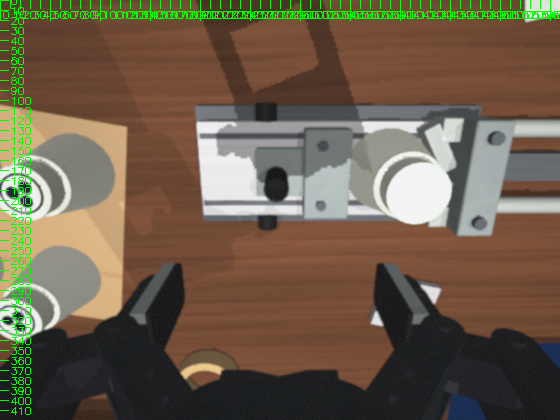

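View pics/s14.png

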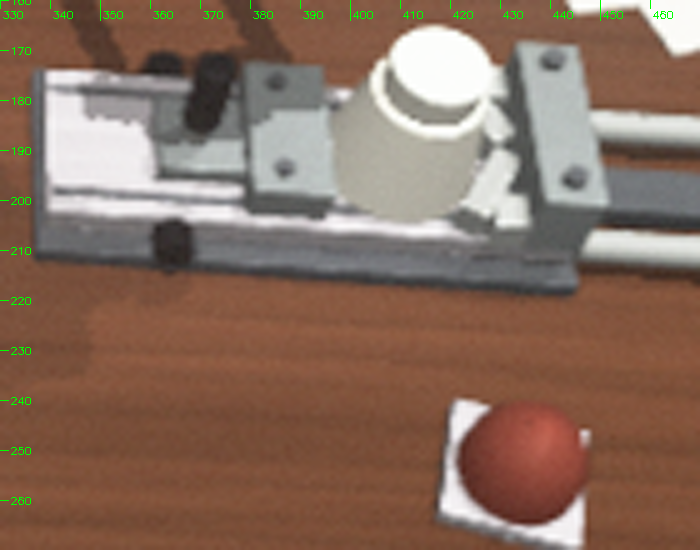

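```bash
python3 - <<'E'
from h import *
from plant import get_image,r
d=get_image("scene");crop(d,90,130,330,260,3,"s15.png")
E
```

```text
(no output)
```

View pics/s15.png

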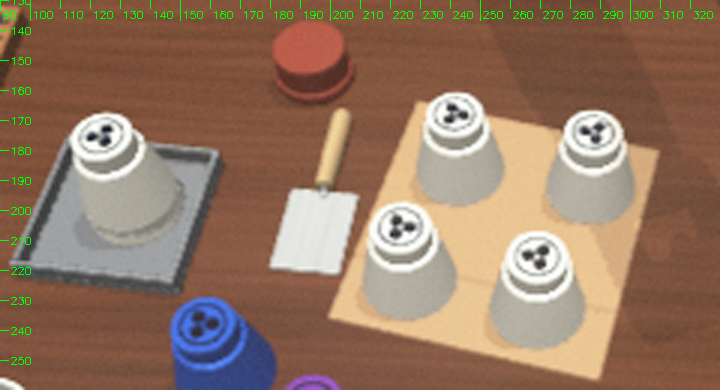

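```bash
python3 -m handwheel '[[0,-1,-25,0,0],[0,-3,-60,10,0],[0,-5,-98,20,0],[0,-7,-138,30,0],[0,-9,-178,40,0],[0,-10,-212,50,0],[0,-10,-230,58,0],[0,-10,-233,58,0]]';python3 -m handwheel '[[0,0,0,0,0],[0,0,0,0,0],[0,0,0,0,0]]';python3 - <<'E'
from h import *
from plant import get_image,r
tgt([.4758,-.0063,.0655],88.6)
d=get_image("wrist");crop(d,0,0,560,420,1,"w16.png")
print(proj(d,[[.4758,-.0063,.086]]))
E
```

```text
clock: 28.78
tool_pos: [0.4734, -0.0091, 0.1671]
eef_rot: [0.014, 1.0, 0.0, -0.004]
contact_force: [-0.4, 0.5, 0.4]
finger_gap: 0.0854
clock: 29.03
tool_pos: [0.4761, -0.0056, 0.1713]
eef_rot: [0.012, 1.0, 0.0, -0.0]
contact_force: [0.6, 0.9, -0.3]
finger_gap: 0.0858
pos [ 0.4761 -0.0056  0.1713] tilt 0.02 yaw 88.66 gap 0.0858 F [ 0.6  0.9 -0.3] t 29.03
shift mm [  0.3  -0.7 105.8] twist 0.1
[[278.79487754 205.92014177]]
```

View pics/w16.png

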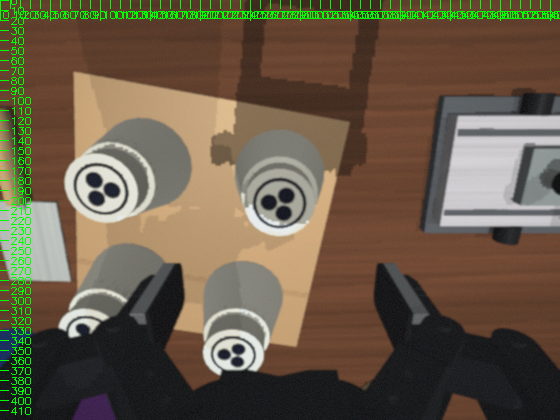

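```bash
python3 -m handwheel '[[0,1,0,15,0],[0,1,0,40,0],[0,1,0,70,0],[0,1,0,92,0],[0,1,0,104,0],[0,1,0,106,0],[0,1,0,106,0],[0,1,0,106,0]]'; python3 -m handwheel '[[255,0,0,0,0],[255,0,0,0,0],[255,0,0,0,0],[255,0,0,0,0],[255,0,0,0,0],[255,0,0,0,0]]' 40; python3 -m handwheel '[[255,0,0,-8,0],[255,0,0,-30,0],[255,0,0,-60,0],[255,0,0,-95,0],[255,0,0,-130,0],[255,0,0,-160,0],[255,0,0,-175,0],[255,0,0,-180,0]]'; python3 -c "
from h import *
tgt([.5262,-.432,.245],88.6)"
```

```text
clock: 29.75
tool_pos: [0.4763, -0.0064, 0.0669]
eef_rot: [0.012, 1.0, -0.0, 0.001]
contact_force: [-0.0, -0.5, 0.5]
finger_gap: 0.0852
clock: 30.25
tool_pos: [0.476, -0.0069, 0.0667]
eef_rot: [0.012, 1.0, -0.0, 0.001]
contact_force: [-0.7, -0.0, 6.3]
finger_gap: 0.0506
clock: 30.92
tool_pos: [0.4763, -0.0067, 0.2494]
eef_rot: [0.012, 1.0, -0.0, 0.003]
contact_force: [0.9, 0.1, -1.0]
finger_gap: 0.0502
pos [ 0.4763 -0.0067  0.2494] tilt 0.35 yaw 88.58 gap 0.0502 F [ 0.9  0.1 -1. ] t 30.92
shift mm [ -60.4 -423.9    4.9] twist -0.0
```

```bash
python3 -m handwheel '[[255,-3,-22,0,0],[255,-7,-52,0,0],[255,-12,-88,0,0],[255,-17,-124,0,0],[255,-22,-160,0,0],[255,-27,-192,0,0],[255,-30,-212,0,0],[255,-30,-220,0,0]]';python3 -m handwheel '[[255,-3,-22,0,0],[255,-7,-52,0,0],[255,-12,-88,0,0],[255,-17,-124,0,0],[255,-22,-160,0,0],[255,-28,-190,0,0],[255,-30,-203,0,0],[255,-30,-204,0,0]]';python3 -m handwheel '[[255,0,0,0,0],[255,0,0,0,0],[255,0,0,0,0],[255,0,0,0,0]]'; python3 -c "
from h import *
tgt([.5265,-.433,.1155],88.6)"
```

```text
clock: 31.58
tool_pos: [0.4986, -0.2295, 0.2431]
eef_rot: [0.014, 1.0, 0.001, -0.002]
contact_force: [-0.9, 0.2, -1.0]
finger_gap: 0.0503
clock: 32.25
tool_pos: [0.524, -0.4332, 0.2434]
eef_rot: [0.013, 1.0, 0.001, -0.001]
contact_force: [-0.3, 1.2, 0.2]
finger_gap: 0.0504
clock: 32.58
tool_pos: [0.5247, -0.4304, 0.2456]
eef_rot: [0.012, 1.0, 0.0, 0.0]
contact_force: [-0.1, -0.1, -1.0]
finger_gap: 0.0504
pos [ 0.5247 -0.4304  0.2456] tilt 0.01 yaw 88.68 gap 0.0504 F [-0.1 -0.1 -1. ] t 32.58
shift mm [ -1.8  -2.5 130.1] twist 0.1
```

```bash
python3 -m handwheel '[[255,-2,-2.5,10,0],[255,-2,-2.5,30,0],[255,-2,-2.5,55,0],[255,-2,-2.5,80,0],[255,-2,-2.5,100,0],[255,-2,-2.5,115,0],[255,-2,-2.5,120,0],[255,-2,-2.5,122,0]]';python3 -m handwheel '[[255,0,0,0,0],[255,0,0,2,0],[255,0,0,4,0],[255,0,0,6,0],[255,0,0,6,0],[255,0,0,6,0]]'; python3 -c "
from h import *
from plant import *
tgt([.5265,-.433,.1155],88.6)
d=get_image('scene');crop(d,80,100,200,240,5,'s17.png')"
```

```text
clock: 33.25
tool_pos: [0.5259, -0.4338, 0.1216]
eef_rot: [0.012, 1.0, 0.001, -0.001]
contact_force: [0.7, -0.4, -1.4]
finger_gap: 0.0505
clock: 33.75
tool_pos: [0.5265, -0.4346, 0.1176]
eef_rot: [0.012, 1.0, -0.0, 0.0]
contact_force: [0.4, 0.1, -0.1]
finger_gap: 0.0504
pos [ 0.5265 -0.4346  0.1176] tilt 0.02 yaw 88.59 gap 0.0504 F [ 0.4  0.1 -0.1] t 33.75
shift mm [0.  1.6 2.1] twist -0.0
```

View pics/s17.png

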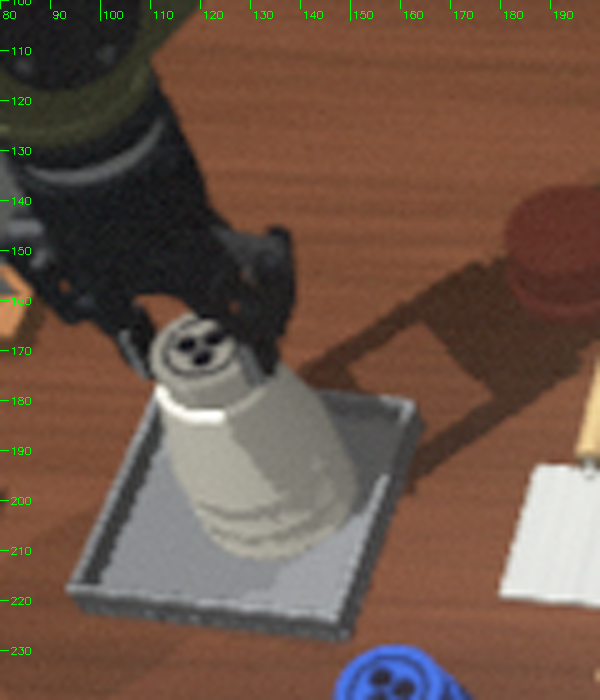

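```bash
python3 -m handwheel '[[255,0,1,1,0],[255,0,1,2,0],[255,0,1,3,0],[255,0,1,3,0],[255,0,1,3,0]]'
```

```text
clock: 34.22
tool_pos: [0.5269, -0.434, 0.1156]
eef_rot: [0.012, 1.0, -0.001, 0.001]
contact_force: [-0.9, 0.3, 5.7]
finger_gap: 0.0503
```

```bash
python3 -m handwheel '[[0,0,0,0,0],[0,0,0,0,0],[0,0,0,0,0],[0,0,0,0,0],[0,0,0,0,0]]';python3 -m handwheel '[[0,0,0,-15,0],[0,0,0,-40,0],[0,0,0,-75,0],[0,0,0,-105,0],[0,0,0,-115,0],[0,0,0,-115,0],[0,0,0,-115,0],[0,0,0,-115,0]]';python3 - <<'E'
from h import *
from plant import get_image,r
tgt([.462,-.1333,.17],88.6)
d=get_image("wrist");crop(d,0,0,560,420,1,"w18.png")
print(proj(d,[[.525,-.433,.135],[.462,-.1333,.086]]))
d=get_image("scene");crop(d,90,130,330,260,3,"s18.png")
E
```

```text
clock: 34.63
tool_pos: [0.5263, -0.4333, 0.1138]
eef_rot: [0.012, 1.0, 0.0, -0.0]
contact_force: [0.7, -0.9, 0.2]
finger_gap: 0.0856
clock: 35.3
tool_pos: [0.5257, -0.4328, 0.2272]
eef_rot: [0.012, 1.0, 0.001, -0.001]
contact_force: [-0.1, -0.1, -0.9]
finger_gap: 0.0853
pos [ 0.5257 -0.4328  0.2272] tilt 0.18 yaw 88.59 gap 0.0853 F [-0.1 -0.1 -0.9] t 35.3
shift mm [ 70.9 297.7  58. ] twist -0.0
[[279.16640538 202.53524853]
 [642.87432264 101.84023509]]
```

View pics/w18.png

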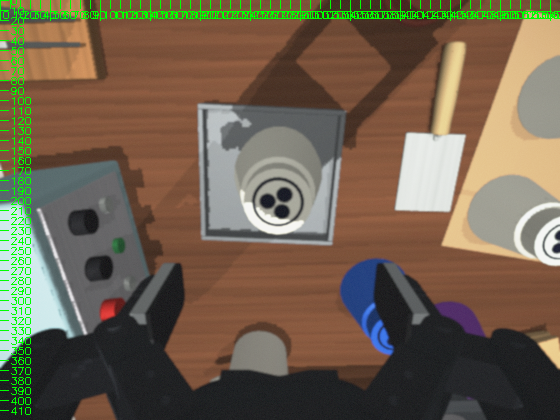

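View pics/s18.png

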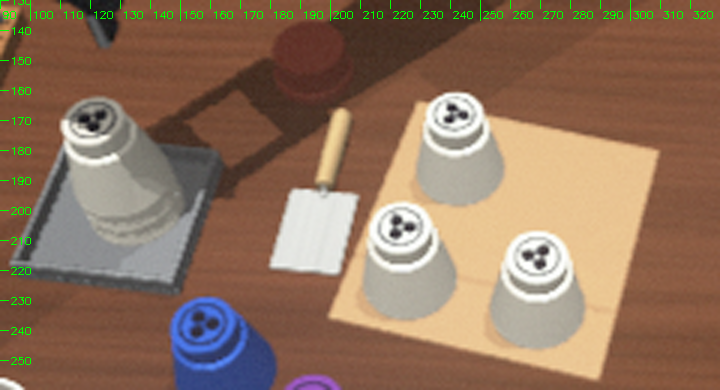

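```bash
python3 -m handwheel '[[0,6,25,0,0],[0,15,62,0,0],[0,25,104,10,0],[0,34,145,20,0],[0,44,186,35,0],[0,54,228,48,0],[0,64,268,57,0],[0,71,298,58,0]]';python3 -m handwheel '[[0,0,0,0,0],[0,0,0,0,0],[0,0,0,0,0],[0,0,0,0,0]]';python3 - <<'E'
from h import *
from plant import get_image,r
tgt([.462,-.1333,.066],88.6)
d=get_image("wrist");crop(d,0,0,560,420,1,"w19.png")
print(proj(d,[[.462,-.1333,.086]]))
E
```

```text
clock: 36.07
tool_pos: [0.4602, -0.1317, 0.1676]
eef_rot: [0.013, 1.0, 0.001, -0.003]
contact_force: [0.4, 0.1, 0.6]
finger_gap: 0.0852
clock: 36.4
tool_pos: [0.4631, -0.1348, 0.1712]
eef_rot: [0.013, 1.0, -0.0, -0.0]
contact_force: [0.6, -1.2, 0.9]
finger_gap: 0.0853
pos [ 0.4631 -0.1348  0.1712] tilt 0.02 yaw 88.54 gap 0.0853 F [ 0.6 -1.2  0.9] t 36.4
shift mm [  1.1   1.5 105.2] twist -0.1
[[281.83879606 204.89755045]]
```

View pics/w19.png

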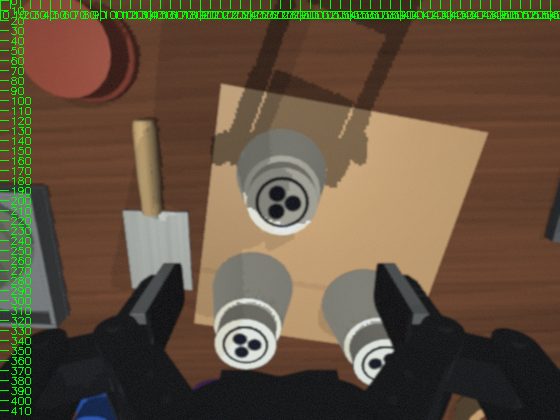

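```bash
python3 -m handwheel '[[0,1,1.5,15,0],[0,1,1.5,40,0],[0,1,1.5,70,0],[0,1,1.5,92,0],[0,1,1.5,103,0],[0,1,1.5,105,0],[0,1,1.5,105,0],[0,1,1.5,105,0]]'; python3 -m handwheel '[[255,0,0,0,0],[255,0,0,0,0],[255,0,0,0,0],[255,0,0,0,0],[255,0,0,0,0],[255,0,0,0,0]]' 40; python3 -m handwheel '[[255,0,0,-8,0],[255,0,0,-30,0],[255,0,0,-60,0],[255,0,0,-95,0],[255,0,0,-130,0],[255,0,0,-160,0],[255,0,0,-180,0],[255,0,0,-190,0]]'; python3 -c "
from h import *
tgt([.5265,-.433,.26],88.6)"
```

```text
clock: 37.12
tool_pos: [0.4631, -0.1333, 0.0678]
eef_rot: [0.013, 1.0, -0.0, 0.001]
contact_force: [-0.3, -0.2, -0.2]
finger_gap: 0.0857
clock: 37.62
tool_pos: [0.4629, -0.1328, 0.0678]
eef_rot: [0.012, 1.0, -0.0, 0.001]
contact_force: [-0.6, -0.6, 6.0]
finger_gap: 0.0503
clock: 38.28
tool_pos: [0.4629, -0.1328, 0.2604]
eef_rot: [0.012, 1.0, -0.001, 0.003]
contact_force: [0.5, -0.4, -0.7]
finger_gap: 0.0505
pos [ 0.4629 -0.1328  0.2604] tilt 0.33 yaw 88.59 gap 0.0505 F [ 0.5 -0.4 -0.7] t 38.28
shift mm [ -70.9 -298.5    1.4] twist -0.0
```

```bash
python3 -m handwheel '[[255,-6,-25,0,0],[255,-14,-60,0,0],[255,-23,-98,0,0],[255,-32,-136,0,0],[255,-41,-174,0,0],[255,-51,-214,0,0],[255,-60,-252,0,0],[255,-67,-282,0,0]]';python3 -m handwheel '[[255,-4,-15,0,0],[255,-4,-16,0,0],[255,-4,-16,0,0],[255,-4,-16,0,0],[255,-4,-16,0,0],[255,-4,-16,0,0]]'; python3 -c "
from h import *
tgt([.5265,-.433,.1385],88.6)"
```

```text
clock: 38.95
tool_pos: [0.5213, -0.4183, 0.2542]
eef_rot: [0.013, 1.0, 0.001, -0.001]
contact_force: [-0.0, 0.0, -0.5]
finger_gap: 0.0504
clock: 39.45
tool_pos: [0.5255, -0.4308, 0.2564]
eef_rot: [0.012, 1.0, 0.0, -0.0]
contact_force: [0.3, -0.1, -0.9]
finger_gap: 0.0503
pos [ 0.5255 -0.4308  0.2564] tilt 0.02 yaw 88.66 gap 0.0503 F [ 0.3 -0.1 -0.9] t 39.45
shift mm [ -1.   -2.2 117.9] twist 0.1
```

```bash
python3 -m handwheel '[[255,-1,-2,10,0],[255,-1,-2,30,0],[255,-1,-2,55,0],[255,-1,-2,80,0],[255,-1,-2,95,0],[255,-1,-2,105,0],[255,-1,-2,110,0],[255,-1,-2,110,0]]';python3 -m handwheel '[[255,0,0,2,0],[255,0,0,4,0],[255,0,0,6,0],[255,0,0,7,0],[255,0,0,7,0],[255,0,0,7,0]]'; python3 -c "
from h import *
from plant import *
tgt([.5265,-.433,.1385],88.6)
d=get_image('scene');crop(d,80,100,200,240,5,'s20.png')"
```

```text
clock: 40.12
tool_pos: [0.5262, -0.4337, 0.1453]
eef_rot: [0.012, 1.0, 0.001, -0.001]
contact_force: [-0.2, 0.0, -1.0]
finger_gap: 0.0507
clock: 40.62
tool_pos: [0.5265, -0.4342, 0.1396]
eef_rot: [0.012, 1.0, -0.0, 0.0]
contact_force: [-0.3, -0.4, -0.8]
finger_gap: 0.0507
pos [ 0.5265 -0.4342  0.1396] tilt 0.02 yaw 88.59 gap 0.0507 F [-0.3 -0.4 -0.8] t 40.62
shift mm [0.  1.2 1.1] twist -0.0
```

View pics/s20.png

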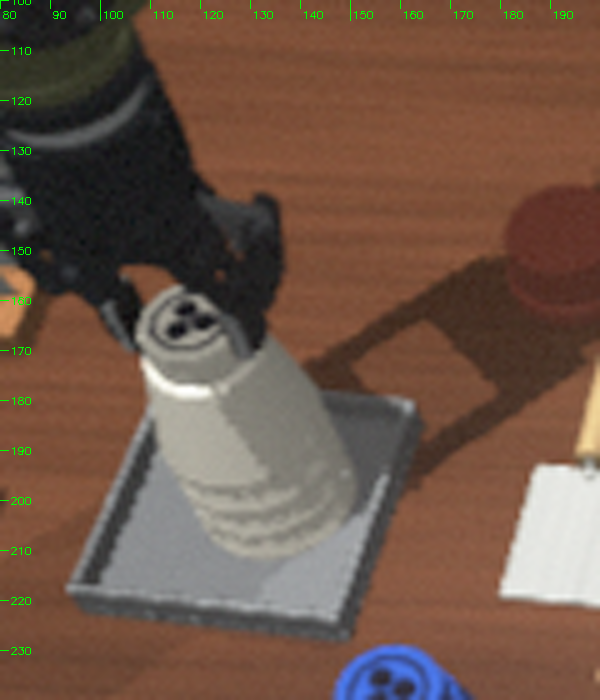

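```bash
python3 -m handwheel '[[255,0,1,1,0],[255,0,1,2,0],[255,0,1,2,0],[255,0,1,2,0]]'
```

```text
clock: 41.0
tool_pos: [0.527, -0.4337, 0.1388]
eef_rot: [0.012, 1.0, -0.001, 0.001]
contact_force: [-0.9, 0.2, 5.2]
finger_gap: 0.0506
```

Seated. Release, rise, look, then the next cup.

```bash
python3 -m handwheel '[[0,0,0,0,0],[0,0,0,0,0],[0,0,0,0,0],[0,0,0,0,0],[0,0,0,0,0]]';python3 -m handwheel '[[0,0,0,-15,0],[0,0,0,-40,0],[0,0,0,-75,0],[0,0,0,-95,0],[0,0,0,-100,0],[0,0,0,-100,0],[0,0,0,-100,0],[0,0,0,-100,0]]';python3 - <<'E'
from h import *
from plant import get_image,r
tgt([.5875,-.1678,.17],88.6)
d=get_image("wrist");crop(d,0,0,560,420,1,"w21.png")
print(proj(d,[[.525,-.433,.157]]))
d=get_image("scene");crop(d,90,130,330,260,3,"s21.png")
E
```

```text
clock: 41.42
tool_pos: [0.5263, -0.4329, 0.1367]
eef_rot: [0.012, 1.0, 0.0, -0.0]
contact_force: [0.1, -0.5, 0.3]
finger_gap: 0.085
clock: 42.08
tool_pos: [0.5257, -0.4324, 0.2351]
eef_rot: [0.012, 1.0, 0.001, -0.001]
contact_force: [0.3, 1.4, -0.1]
finger_gap: 0.0853
pos [ 0.5257 -0.4324  0.2351] tilt 0.21 yaw 88.58 gap 0.0853 F [ 0.3  1.4 -0.1] t 42.08
shift mm [-55.4 265.9  65.6] twist -0.0
[[278.70528452 208.96780299]]
```

View pics/w21.png

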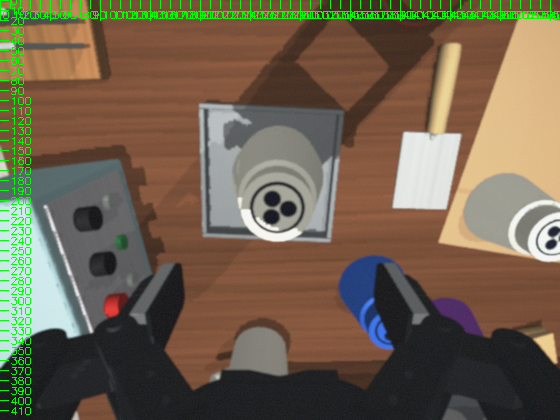

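View pics/s21.png

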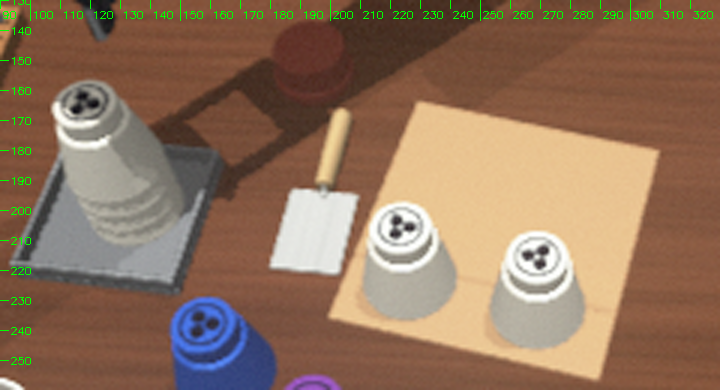

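```bash
python3 -m handwheel '[[0,-5,25,0,0],[0,-13,62,0,0],[0,-21,102,10,0],[0,-29,142,22,0],[0,-38,182,38,0],[0,-46,222,54,0],[0,-53,255,64,0],[0,-55,266,66,0]]';python3 -m handwheel '[[0,0,0,0,0],[0,0,0,0,0],[0,0,0,0,0],[0,0,0,0,0]]';python3 - <<'E'
from h import *
from plant import get_image,r
tgt([.5875,-.1678,.067],88.6)
d=get_image("wrist");crop(d,0,0,560,420,1,"w22.png")
print(proj(d,[[.5875,-.1678,.086]]))
E
```

```text
clock: 42.85
tool_pos: [0.5864, -0.1631, 0.1667]
eef_rot: [0.01, 1.0, 0.002, -0.003]
contact_force: [0.6, -0.5, 0.0]
finger_gap: 0.0857
clock: 43.18
tool_pos: [0.5882, -0.1702, 0.172]
eef_rot: [0.013, 1.0, -0.0, 0.0]
contact_force: [-0.8, 0.4, -0.1]
finger_gap: 0.0855
pos [ 0.5882 -0.1702  0.172 ] tilt 0.06 yaw 88.49 gap 0.0855 F [-0.8  0.4 -0.1] t 43.18
shift mm [  0.8   2.4 105. ] twist -0.1
[[283.11354385 204.91226816]]
```

View pics/w22.png

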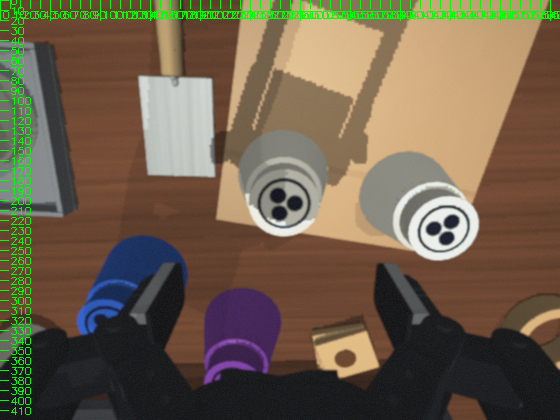

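```bash
python3 -m handwheel '[[0,1,2.5,15,0],[0,1,2.5,40,0],[0,1,2.5,70,0],[0,1,2.5,92,0],[0,1,2.5,103,0],[0,1,2.5,105,0],[0,1,2.5,105,0],[0,1,2.5,105,0]]'; python3 -m handwheel '[[255,0,0,0,0],[255,0,0,0,0],[255,0,0,0,0],[255,0,0,0,0],[255,0,0,0,0],[255,0,0,0,0]]' 40; python3 -m handwheel '[[255,0,0,-8,0],[255,0,0,-30,0],[255,0,0,-60,0],[255,0,0,-95,0],[255,0,0,-130,0],[255,0,0,-165,0],[255,0,0,-195,0],[255,0,0,-210,0]]'; python3 -c "
from h import *
tgt([.5265,-.433,.28],88.6)"
```

```text
clock: 43.9
tool_pos: [0.5883, -0.1669, 0.0681]
eef_rot: [0.013, 1.0, -0.0, 0.001]
contact_force: [-0.7, 0.6, 0.4]
finger_gap: 0.0854
clock: 44.4
tool_pos: [0.5881, -0.1664, 0.068]
eef_rot: [0.012, 1.0, -0.0, 0.001]
contact_force: [-1.4, 0.3, 5.9]
finger_gap: 0.0504
clock: 45.07
tool_pos: [0.5883, -0.1664, 0.2817]
eef_rot: [0.012, 1.0, -0.001, 0.003]
contact_force: [0.7, 0.5, -0.4]
finger_gap: 0.0504
pos [ 0.5883 -0.1664  0.2817] tilt 0.38 yaw 88.6 gap 0.0504 F [ 0.7  0.5 -0.4] t 45.07
shift mm [  55.2 -268.     1.9] twist -0.0
```

```bash
python3 -m handwheel '[[255,5,-25,0,0],[255,12,-60,0,0],[255,20,-98,0,0],[255,28,-136,0,0],[255,36,-174,0,0],[255,44,-212,0,0],[255,51,-245,0,0],[255,54,-262,0,0]]';python3 -m handwheel '[[255,1,-6,0,0],[255,1,-6,0,0],[255,1,-6,0,0],[255,1,-6,0,0],[255,1,-6,0,0],[255,1,-6,0,0]]'; python3 -c "
from h import *
tgt([.5265,-.433,.1605],88.6)"
```

```text
clock: 45.73
tool_pos: [0.5246, -0.4298, 0.2744]
eef_rot: [0.014, 1.0, 0.0, -0.001]
contact_force: [0.3, 0.7, -1.4]
finger_gap: 0.0507
clock: 46.23
tool_pos: [0.5262, -0.4313, 0.2766]
eef_rot: [0.011, 1.0, -0.0, 0.0]
contact_force: [0.4, -0.7, -1.0]
finger_gap: 0.0503
pos [ 0.5262 -0.4313  0.2766] tilt 0.02 yaw 88.69 gap 0.0503 F [ 0.4 -0.7 -1. ] t 46.23
shift mm [ -0.3  -1.7 116.1] twist 0.1
```

```bash
python3 -m handwheel '[[255,0,-1.5,10,0],[255,0,-1.5,30,0],[255,0,-1.5,55,0],[255,0,-1.5,80,0],[255,0,-1.5,95,0],[255,0,-1.5,105,0],[255,0,-1.5,108,0],[255,0,-1.5,108,0]]';python3 -m handwheel '[[255,0,0,2,0],[255,0,0,4,0],[255,0,0,6,0],[255,0,0,6,0],[255,0,0,6,0],[255,0,0,6,0]]'; python3 -c "
from h import *
from plant import *
tgt([.5265,-.433,.1605],88.6)
d=get_image('scene');crop(d,80,100,200,240,5,'s23.png')"
```

```text
clock: 46.9
tool_pos: [0.5254, -0.4339, 0.1677]
eef_rot: [0.012, 1.0, 0.0, -0.0]
contact_force: [0.6, 0.4, -0.9]
finger_gap: 0.0506
clock: 47.4
tool_pos: [0.5256, -0.4342, 0.1627]
eef_rot: [0.012, 1.0, -0.0, 0.0]
contact_force: [-0.1, -0.2, -0.0]
finger_gap: 0.0508
pos [ 0.5256 -0.4342  0.1627] tilt 0.04 yaw 88.58 gap 0.0508 F [-0.1 -0.2 -0. ] t 47.4
shift mm [-0.9  1.3  2.2] twist -0.0
```

View pics/s23.png

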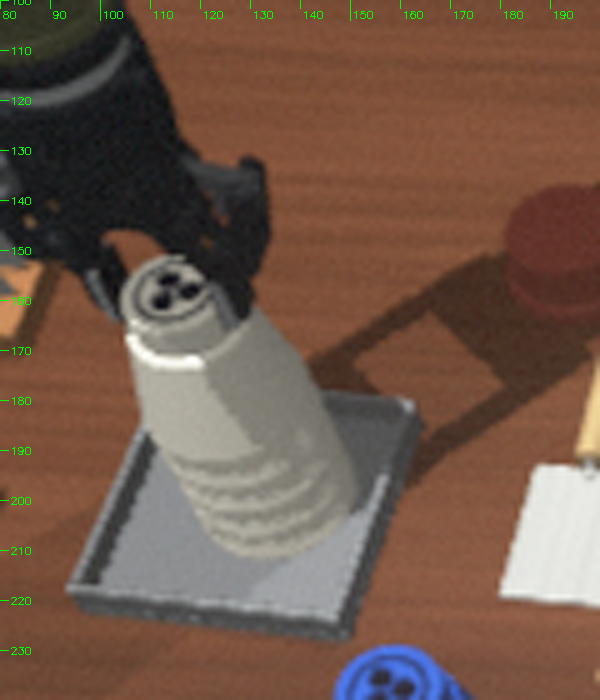

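```bash
python3 -m handwheel '[[255,-1,1,1,0],[255,-1,1,2,0],[255,-1,1,3,0],[255,-1,1,3,0],[255,-1,1,3,0]]'; python3 -m handwheel '[[0,0,0,0,0],[0,0,0,0,0],[0,0,0,0,0],[0,0,0,0,0],[0,0,0,0,0]]';python3 -m handwheel '[[0,0,0,-15,0],[0,0,0,-40,0],[0,0,0,-70,0],[0,0,0,-85,0],[0,0,0,-85,0],[0,0,0,-85,0],[0,0,0,-85,0],[0,0,0,-85,0]]';python3 - <<'E'
from h import *
from plant import get_image,r
tgt([.6116,-.0492,.175],88.6)
d=get_image("wrist");crop(d,0,0,560,420,1,"w24.png")
print(proj(d,[[.525,-.433,.179]]))
d=get_image("scene");crop(d,90,130,330,260,3,"s24.png")
E
```

```text
clock: 47.87
tool_pos: [0.5271, -0.4334, 0.161]
eef_rot: [0.012, 1.0, -0.0, 0.001]
contact_force: [-0.1, 1.3, 5.6]
finger_gap: 0.0499
clock: 48.28
tool_pos: [0.5263, -0.433, 0.1588]
eef_rot: [0.012, 1.0, 0.0, -0.0]
contact_force: [-0.7, -0.0, 0.2]
finger_gap: 0.0854
clock: 48.95
tool_pos: [0.5257, -0.4325, 0.242]
eef_rot: [0.012, 1.0, 0.001, -0.001]
contact_force: [0.1, -0.2, 0.0]
finger_gap: 0.0853
pos [ 0.5257 -0.4325  0.242 ] tilt 0.21 yaw 88.59 gap 0.0853 F [ 0.1 -0.2  0. ] t 48.95
shift mm [-76.6 385.1  67.7] twist -0.0
[[278.77084944 216.77698346]]
```

View pics/w24.png

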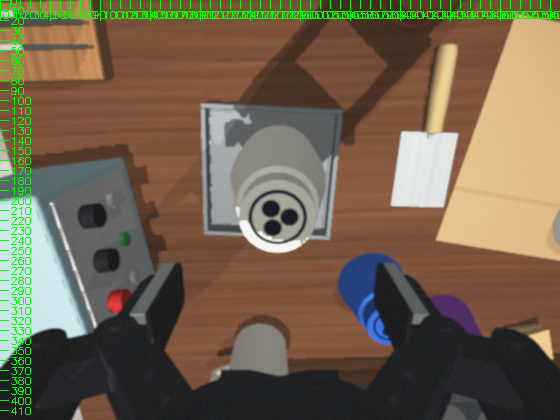

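View pics/s24.png

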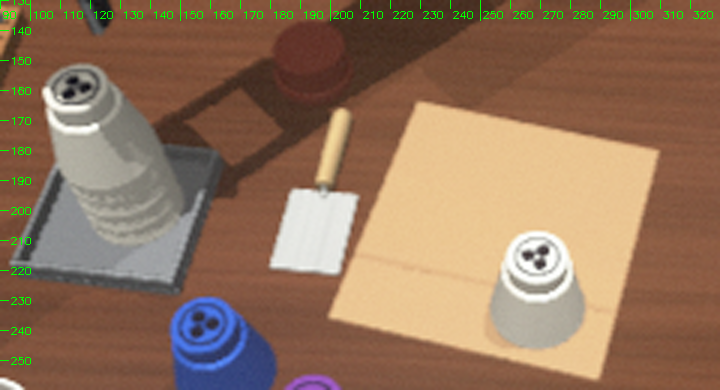

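```bash
python3 -m handwheel '[[0,-5,25,0,0],[0,-12,60,0,0],[0,-19,98,0,0],[0,-26,135,0,0],[0,-34,172,0,0],[0,-41,209,0,0],[0,-48,246,8,0],[0,-56,283,20,0]]';python3 -m handwheel '[[0,-7,35,15,0],[0,-14,70,30,0],[0,-19,95,42,0],[0,-20,102,47,0],[0,-20,102,47,0],[0,-20,102,47,0],[0,-20,102,47,0],[0,-20,102,47,0]]';python3 - <<'E'
from h import *
from plant import get_image,r
tgt([.6116,-.0492,.067],88.6)
d=get_image("wrist");crop(d,0,0,560,420,1,"w25.png")
print(proj(d,[[.6116,-.0492,.086]]))
E
```

```text
clock: 49.72
tool_pos: [0.5899, -0.15, 0.2248]
eef_rot: [0.012, 1.0, -0.0, 0.001]
contact_force: [0.4, -0.9, 0.3]
finger_gap: 0.0858
clock: 50.38
tool_pos: [0.6124, -0.0517, 0.1784]
eef_rot: [0.013, 1.0, -0.0, 0.001]
contact_force: [-0.9, 0.3, -0.3]
finger_gap: 0.0854
pos [ 0.6124 -0.0517  0.1784] tilt 0.1 yaw 88.48 gap 0.0854 F [-0.9  0.3 -0.3] t 50.38
shift mm [  1.    2.5 111.4] twist -0.1
[[283.14463525 201.81805169]]
```

View pics/w25.png

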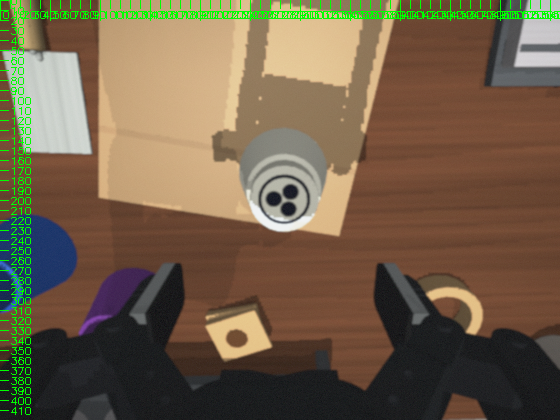

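```bash
python3 -m handwheel '[[0,1,2.5,15,0],[0,1,2.5,40,0],[0,1,2.5,70,0],[0,1,2.5,95,0],[0,1,2.5,109,0],[0,1,2.5,111,0],[0,1,2.5,111,0],[0,1,2.5,111,0]]'; python3 -m handwheel '[[255,0,0,0,0],[255,0,0,0,0],[255,0,0,0,0],[255,0,0,0,0],[255,0,0,0,0],[255,0,0,0,0]]' 40; python3 -m handwheel '[[255,0,0,-8,0],[255,0,0,-30,0],[255,0,0,-60,0],[255,0,0,-95,0],[255,0,0,-130,0],[255,0,0,-165,0],[255,0,0,-200,0],[255,0,0,-230,0]]'; python3 -c "
from h import *
tgt([.5265,-.433,.30],88.6)"
```

```text
clock: 51.1
tool_pos: [0.6123, -0.0482, 0.0682]
eef_rot: [0.013, 1.0, -0.0, 0.001]
contact_force: [0.2, 0.9, 0.1]
finger_gap: 0.0855
clock: 51.6
tool_pos: [0.6122, -0.0477, 0.0682]
eef_rot: [0.012, 1.0, -0.0, 0.001]
contact_force: [-0.1, -0.5, 5.7]
finger_gap: 0.0505
clock: 52.27
tool_pos: [0.6108, -0.0475, 0.2991]
eef_rot: [0.012, 1.0, -0.0, 0.001]
contact_force: [0.4, 0.0, -0.6]
finger_gap: 0.0502
pos [ 0.6108 -0.0475  0.2991] tilt 0.08 yaw 88.59 gap 0.0502 F [ 0.4  0.  -0.6] t 52.27
shift mm [  74.8 -387.4   -0.9] twist -0.0
```

```bash
python3 -m handwheel '[[255,5,-25,0,0],[255,12,-60,0,0],[255,19,-98,0,0],[255,26,-135,0,0],[255,33,-172,0,0],[255,40,-207,0,0],[255,47,-240,0,0],[255,51,-265,0,0]]';python3 -m handwheel '[[255,6,-30,0,0],[255,13,-65,0,0],[255,19,-95,0,0],[255,23,-115,0,0],[255,24,-121,0,0],[255,24,-121,0,0],[255,24,-121,0,0],[255,24,-121,0,0]]';python3 -m handwheel '[[255,0,0,0,0],[255,0,0,0,0]]'; python3 -c "
from h import *
tgt([.5265,-.433,.1825],88.6)"
```

```text
clock: 52.93
tool_pos: [0.5521, -0.3136, 0.296]
eef_rot: [0.013, 1.0, -0.0, -0.001]
contact_force: [0.2, 0.1, -1.3]
finger_gap: 0.0503
clock: 53.6
tool_pos: [0.5269, -0.4303, 0.2963]
eef_rot: [0.012, 1.0, 0.0, -0.0]
contact_force: [-0.1, 0.8, -0.7]
finger_gap: 0.0506
clock: 53.77
tool_pos: [0.5271, -0.4305, 0.2966]
eef_rot: [0.012, 1.0, -0.0, 0.0]
contact_force: [0.5, -0.1, -1.7]
finger_gap: 0.0502
pos [ 0.5271 -0.4305  0.2966] tilt 0.02 yaw 88.68 gap 0.0502 F [ 0.5 -0.1 -1.7] t 53.77
shift mm [  0.5  -2.6 114.1] twist 0.1
```

```bash
python3 -m handwheel '[[255,0,-2,10,0],[255,0,-2,30,0],[255,0,-2,55,0],[255,0,-2,80,0],[255,0,-2,95,0],[255,0,-2,103,0],[255,0,-2,106,0],[255,0,-2,106,0]]';python3 -m handwheel '[[255,0,0,2,0],[255,0,0,4,0],[255,0,0,6,0],[255,0,0,6,0],[255,0,0,6,0],[255,0,0,6,0]]'; python3 -c "
from h import *
from plant import *
tgt([.5265,-.433,.1825],88.6)
d=get_image('scene');crop(d,80,100,200,240,5,'s26.png')"
```

```text
clock: 54.43
tool_pos: [0.5265, -0.4336, 0.19]
eef_rot: [0.012, 1.0, 0.0, -0.0]
contact_force: [0.0, 0.7, -1.3]
finger_gap: 0.0508
clock: 54.93
tool_pos: [0.5265, -0.4338, 0.1848]
eef_rot: [0.012, 1.0, -0.0, 0.0]
contact_force: [-0.6, -0.1, -0.2]
finger_gap: 0.0503
pos [ 0.5265 -0.4338  0.1848] tilt 0.03 yaw 88.58 gap 0.0503 F [-0.6 -0.1 -0.2] t 54.93
shift mm [0.  0.8 2.3] twist -0.0
```

View pics/s26.png

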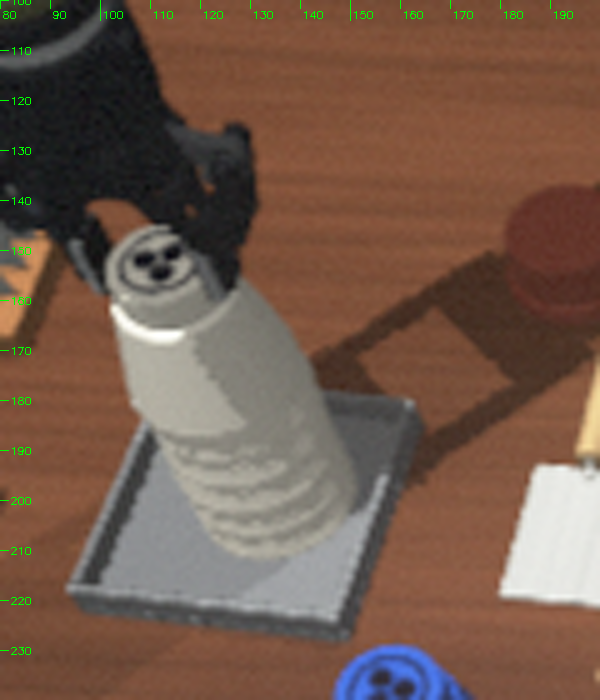

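```bash
python3 -m handwheel '[[255,0,1,1,0],[255,0,1,2,0],[255,0,1,3,0],[255,0,1,3,0],[255,0,1,3,0]]'; python3 -m handwheel '[[0,0,0,0,0],[0,0,0,0,0],[0,0,0,0,0],[0,0,0,0,0],[0,0,0,0,0]]';python3 -m handwheel '[[0,0,0,-15,0],[0,0,0,-40,0],[0,0,0,-70,0],[0,0,0,-90,0],[0,0,0,-90,0],[0,0,0,-90,0],[0,0,0,-90,0]]';python3 -m handwheel '[[0,10,25,0,0],[0,22,60,0,0],[0,36,98,0,0],[0,48,136,0,0],[0,60,174,0,0],[0,75,212,0,0],[0,85,240,0,0],[0,85,250,0,0]]';python3 -m handwheel '[[0,0,0,0,0],[0,0,0,0,0],[0,0,0,0,0],[0,0,0,0,0],[0,0,0,0,0],[0,0,0,0,0]]';python3 - <<'E'
from h import *
from plant import get_image,r
tgt(None)
d=get_image("scene");cv2.imwrite("pics/s27.png",d["color"][:,:,::-1]);crop(d,80,100,200,240,5,"s27c.png");crop(d,330,160,470,270,5,"s27v.png")
print(proj(d,[[.525,-.433,.201]]),proj(d,[[.4755,.337,.116]]))
d=get_image("top");cv2.imwrite("pics/a27.png",d["color"][:,:,::-1]);crop(d,370,160,470,270,6,"a27c.png");print(proj(d,[[.525,-.433,.201]]),proj(d,[[.4755,.337,.116]]))
E
```

```text
clock: 55.4
tool_pos: [0.5271, -0.433, 0.1832]
eef_rot: [0.012, 1.0, -0.001, 0.001]
contact_force: [-2.6, 1.1, 5.9]
finger_gap: 0.0504
clock: 55.82
tool_pos: [0.5264, -0.4325, 0.1809]
eef_rot: [0.012, 1.0, 0.0, -0.0]
contact_force: [-0.5, -0.9, -0.0]
finger_gap: 0.0854
clock: 56.4
tool_pos: [0.5263, -0.4324, 0.271]
eef_rot: [0.012, 1.0, 0.0, -0.0]
contact_force: [-0.2, -0.0, -1.0]
finger_gap: 0.0855
clock: 57.07
tool_pos: [0.4456, -0.1771, 0.2694]
eef_rot: [0.011, 1.0, 0.001, -0.001]
contact_force: [1.1, 0.1, -0.7]
finger_gap: 0.0855
clock: 57.57
tool_pos: [0.4478, -0.1815, 0.271]
eef_rot: [0.013, 1.0, 0.0, -0.0]
contact_force: [0.5, 0.8, 0.6]
finger_gap: 0.0852
pos [ 0.4478 -0.1815  0.271 ] tilt 0.04 yaw 88.52 gap 0.0852 F [0.5 0.8 0.6] t 57.57
[[111.83935392 152.3083478 ]] [[417.58822842 173.08582867]]
[[442.79379952 207.11357358]] [[143.96578324 231.77334544]]
```

View pics/s27c.png

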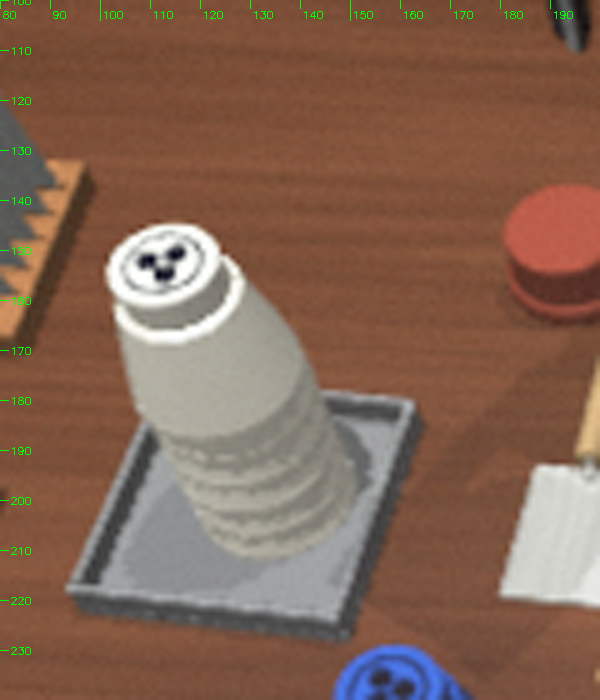

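View pics/a27c.png

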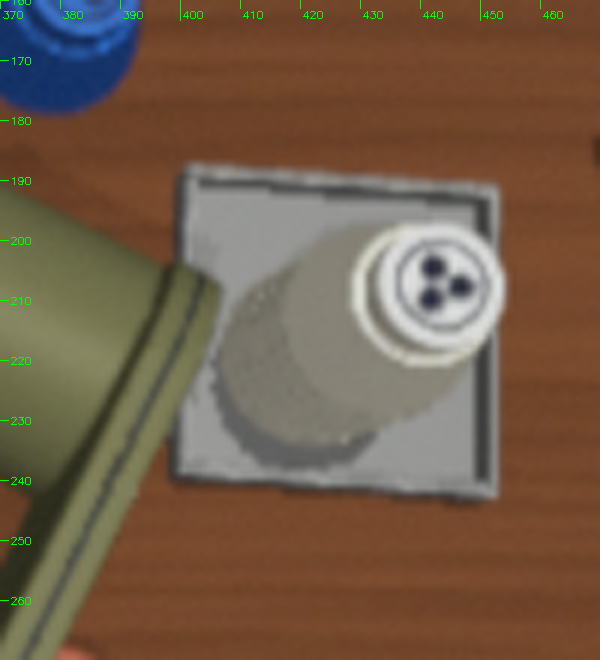

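View pics/s27.png

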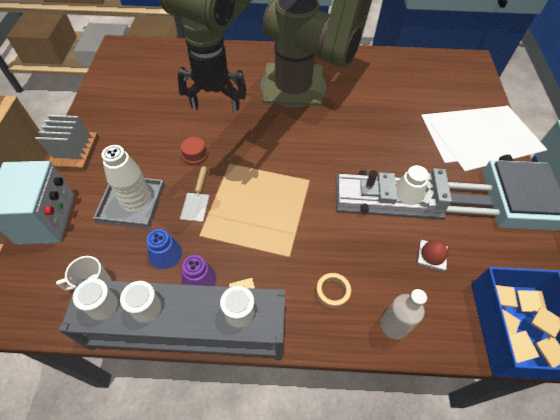

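View pics/s27v.png

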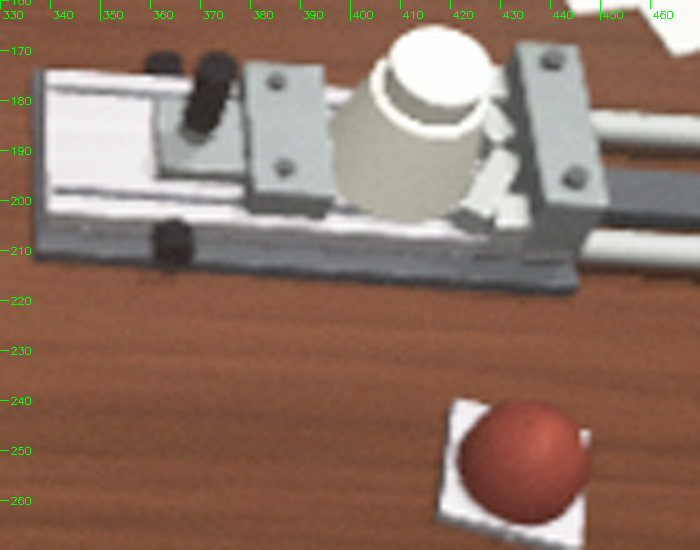

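```bash
python3 -c "
from plant import r
print(r.finish_job())"
```

```text
the job is handed in; nothing more can be done
None
```

I slid the jaw fully open, moved the printed cup from the vise to the tray, and stood the blank cup in the vise. I then shut the jaw on it and nested all four printed cups from the paper onto the stack. The job was handed in at about 58 s, with the arm clear of everything; no verdict was reported.

**Stack:** the top cup's disc lies within about 1 mm of where a straight, fully nested six-cup stack would put it (top 201 mm above the table), in both the overhead and the scene camera. Each cup settled at the expected height, 22 mm above the one below.

**Vise:** the blank cup's disc is where the printed cup's disc was at the start. The jaw met firm resistance of about 24 N at roughly 5 mm of joint value, and it stayed put when released. That 5 mm is worked out from how far the handle travelled from fully open (taken as 58 mm). My first camera estimate of the shut position, about 11 mm, disagreed; I put that down to image error.

**Bystanders:** the ink cup, pad, tape, spatula and tags looked undisturbed in the last pictures. None of the cups on the paper was knocked aside during the run.

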